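# Ready the casting wheel

## Task

Get the moulds on the casting wheel ready for pouring, starting with the one at the front: sweep the clay scraps out of the station at the front with the scraper, over the rim into the reclaim tub, and push the loose mould half (if there is one) up against its fixed half so that the mould is closed flush with its ends level; then turn the wheel on counter-clockwise (seen from above), click by click, and do the same at each next station, passing over the strapped mould. Close each mould while it stands at the front, and do not tip the plaster. Finish once the wheel has gone full circle and the first mould has clicked home at the front again, ready to pour, every scrap is in the tub and the scraper stands back on its board; leave the bowl, jug and bat where they are.

Things in the scene. Friction and masses are not known exactly. Their poses are not given: they have to be found in the camera images.
- axis (a point): axis of the casting wheel at deck height, 90 mm above the table; frame fixed to the stand: x points away from the worker, y to the left, z up; the wheel's front is its -x side. The deck is a grey disc of 500 mm diameter, 18 mm thick, with a 9 mm bolt head in its middle. Station 2, at the far side at the start, holds a mould closed with black rubber straps: nothing to do to it
- deck (a joint): wheel angle, growing counter-clockwise from above; turns both ways (-6.4 to 12.7). Clicks home each quarter turn (0, 1.571, 3.142, 4.712, 6.283), holds about 1.6 N m there, and within 30 degrees of a click draws itself home slowly when let go. At 0 block0 is at the front; quarter turns on bring block1, the strapped mould, block3 there, its frame then lying as axis
- knob0 (a point): top centre of one of the four equal upright dark wooden rim knobs (24 mm thick, 50 mm high above the deck, 232 mm from the axis, midway between the stations, a quarter turn apart) by which the wheel is pushed round by hand; this one is at the front left at the start, 45 degrees from block0's direction
- block0 (a point): fixed half of the white plaster mould of station 0, at the front at the start: 100 mm (x, radial) by 50 mm (y) by 60 mm high; origin at the centre of its underside, 155 mm from the axis along -x and 65 mm to the -y side of the station's middle line; mating face on its +y side, 25 mm from the origin
- block1 (a point): fixed half of the white plaster mould of station 1, on the left (+y) side as seen by the robot at the start: 100 mm (x, radial) by 50 mm (y) by 60 mm high; origin at the centre of its underside, 155 mm from the axis along -x and 65 mm to the -y side of the station's middle line; mating face on its +y side, 25 mm from the origin
- block3 (a point): fixed half of the white plaster mould of station 3, on the right (-y) side at the start: 100 mm (x, radial) by 50 mm (y) by 60 mm high; origin at the centre of its underside, 155 mm from the axis along -x and 65 mm to the -y side of the station's middle line; mating face on its +y side, 25 mm from the origin
- half0: loose half of mould 0, white plaster, 100 mm (x) by 50 mm (y) by 60 mm high, 0.3 to 0.5 kg, slid by 3 to 5 N, standing on the deck facing block0 with an open channel of about 77 to 92 mm between them; origin at the centre of its underside, mating face 25 mm from it on its -y side; when closed its origin lies 50 mm from block0's along that one's y, ends level. May be absent
- half1: loose half of mould 1, white plaster, 100 mm (x) by 50 mm (y) by 60 mm high, 0.3 to 0.5 kg, slid by 3 to 5 N, standing on the deck facing block1 with an open channel of about 77 to 92 mm between them; origin at the centre of its underside, mating face 25 mm from it on its -y side; when closed its origin lies 50 mm from block1's along that one's y, ends level. May be absent
- half3: loose half of mould 3, white plaster, 100 mm (x) by 50 mm (y) by 60 mm high, 0.3 to 0.5 kg, slid by 3 to 5 N, standing on the deck facing block3 with an open channel of about 77 to 92 mm between them; origin at the centre of its underside, mating face 25 mm from it on its -y side; when closed its origin lies 50 mm from block3's along that one's y, ends level. May be absent
- scrap0a: chunk of dry grey-brown clay about 52 by 30 by 20 mm high, at the start on the deck in the channel between block0 and half0; origin under its middle. May be absent
- scrap0b: chunk of dry grey-brown clay about 52 by 30 by 20 mm high, at the start on the deck in the channel between block0 and half0; origin under its middle. May be absent
- scrap1a: chunk of dry grey-brown clay about 52 by 30 by 20 mm high, at the start on the deck in the channel between block1 and half1; origin under its middle. May be absent
- scrap1b: chunk of dry grey-brown clay about 52 by 30 by 20 mm high, at the start on the deck in the channel between block1 and half1; origin under its middle. May be absent
- scrap3a: chunk of dry grey-brown clay about 52 by 30 by 20 mm high, at the start on the deck in the channel between block3 and half3; origin under its middle. May be absent
- scrap3b: chunk of dry grey-brown clay about 52 by 30 by 20 mm high, at the start on the deck in the channel between block3 and half3; origin under its middle. May be absent
- tub: open grey plastic reclaim tub, 120 mm (x) by 260 mm (y), 60 mm high, walls 4 mm; fixed on the table right below the front rim of the deck, reaching about 20 to 25 mm under it; origin at the centre of its underside
- scraper: hand scraper, 0.3 kg: a foot 40 mm (x) by 62 mm (y) by 62 mm high, of wood with a steel blade on its -x face, and in the middle of its top an upright square wooden grip, 30 by 30 mm and 52 mm long, up to 114 mm above the underside; stands by itself; origin at the centre of its underside
- board: wooden board 140 by 140 by 12 mm, fixed on the table, where the scraper stands; origin at the centre of its underside
- bowl: terracotta bowl, 130 mm wide, 60 mm high, a bystander; origin at the centre of its underside
- jug: white jug with a handle, 90 mm wide, 130 mm high, a bystander; origin at the centre of its underside
- bat: round plywood bat, 140 mm wide, 12 mm thick, lying on the table, a bystander; origin at the centre of its underside
Not all that is in view belongs to the job. What is shaped like the half1 but green or orange is not meant.

How it is judged:
By the outcome, as a careful person would: the job done as asked, in the order asked, and still so for the second after the job is handed in, with the robot touching nothing.
Of half0, half1, half3 only 2 to 3 are there at a start; the rules pass over those that are not, and their reading is None.
Of scrap0a, scrap0b, scrap1a, scrap1b, scrap3a, scrap3b only 3 to 6 are there at a start; the rules pass over those that are not, and their reading is None.
At some moment in a run one of scrap0a, scrap0b, scrap1a, scrap1b, scrap3a, scrap3b may be knocked a few centimetres aside while the robot is not near it.
Once in a run the grip may slacken for a moment while it holds something.
It also fails if it takes over 210 s, if anything falls off the work surface, if the arm or the gripper's body presses on something with over 40 N, if the wrist force passes 120 N, or if a joint passes its speed limit or range.

## Robot

A 6-joint arm with a two-finger parallel gripper is mounted at the origin on the work surface. World frame = base frame: x ahead of the robot, y to its left, z up, the work surface at z = 0. Lengths are in m, angles in degrees, forces in N, time in s.
With the tool pointing down it reaches from about 0.375 to 0.9 m from the base axis. Payload 3.1 kg.
Tool frame: the origin (TCP) lies at the very end of the fingers, on their centre line; the grasp point (between the pads) lies 19 mm behind it; z points along the fingers, y is the line along which they close (so a half turn about z gives the same grasp; the last joint's range is limited). The gripper opens to 87 mm and grips with 3 to 60 N. Pads are 19 mm wide; open, the fingers measure 117 mm over their backs; the gripper's body (75 mm by 190 mm) begins 51 mm behind the grasp point.
Start: joints at [-76.805, 30.224, 82.088, -0, 67.689, -10.227], TCP at [0.248, -0.573, 0.223] pointing down, gripper open.
Joint ranges: [-176.69, 176.69], [-43.24, 126.21], [12.49, 139.97], [-82, 262], [0, 151.66], [-163.58, 163.58]. Speed limits (degrees/s): [159.86, 159.86, 180, 180, 180, 180].

## Interface

Orientations are given as a 3x3 rotation matrix whose columns are the frame's x, y, z axes.
In Python, from rig import readout, viewer, ticket gives the robot as it stands.
- The arm moves only by the tool send_rows, never from a script. Its argument "moves" is a list of rows, each a list of 6 numbers: the shift along the tool's x, y, z in units of 250 mm (1.0 is 250 mm), then the turn, a rotation vector about the tool's x, y, z in units of 90 degrees (1.0 is 90 degrees). A call has 1 to 12 rows; each row is the pose to reach, as a shift and turn from the pose commanded when the call began, along the tool's axes at that moment; what a row does not reach only later rows make up. A row lasts 1/10 s, in which the tool goes at most 50 mm and 8.59 degrees, less where a joint would pass 70% of its speed; a pose out of reach is approached as far as the arm can. A call with a number of a shift or a turn outside -1 to 1 is refused whole. A call with a gripper value outside its range is refused whole. "grip" is the opening, from 0 (shut) to 1 (fully open), set as the call begins (left out, the last holds). The fingers move at their own pace and stop on an object; the grip force is fixed at half the most. Time passes only in rows, so rows that repeat a pose let the fingers close. It gives the time, the measured TCP pose, the force, the opening and the grip force at its end, in the units of the state.
- readout.read_state(): the state, without advancing time (a new reading comes with each control period).
- viewer.capture(name): name is "scene" or "top" or "wrist"; returns (picture, depth): 384x512x3 uint8, red, green, blue; 384x512 float32, m along the optical axis (not along the pixel's ray), 0 where there is no reading.
- viewer.camera_info(name): a dict with "fx", "fy", "cx", "cy" (pixels), "R" (3x3) and "t" (3): a world point X has camera coordinates R X + t; the wrist camera has in their place "tool_from_camera" (4x4, takes a point from camera to tool coordinates, whose origin is the TCP and whose axes are the flange's). Camera axes: x right, y down, z forward; pixel columns grow to the right and rows downward; lengths in m; the calibration is good to about 2 mm. The wrist camera is an equidistant fisheye: a pixel r from the principal point sees the ray r / f radians off the axis. A picture is of the moment at which its call begins: read the wrist's pose just before it. camera_info takes no time and is no camera call.
- ticket.hand_in(): hands the job in; it is judged then, once.
The state is a dict: "time_s": time; "joint_positions": joint angles; "qvel": joint speeds; "tau": joint torques, N m; "position": TCP position; "tcp_rot": TCP orientation; "force": force on the tool from outside, world axes, zero at the start; "moment": the same for the moment, N m; "opening": opening from 0.0 (shut) to 1.0 (fully open); "grasp_force": force on a finger pad.
Only numpy, scipy, OpenCV 4.12 (cv2) and the standard library are available. Lean on these libraries where they do the work, as an engineer would, in place of code of your own. Each camera call takes 0.05 s, during which the arm holds its last target. There are 200 camera calls.

## Working session

There is one attempt and no reset: what is moved stays moved. The work goes in short steps, Python scripts to look and compute and a tool call to move; the robot and the scene stay as the last step left them, time stands still between calls to the robot, and variables do not carry over. Pictures are saved under pics/ and viewed, at most 14 in all, crops included, and the job is handed in when it is done.

Besides the shell and the picture viewer there is one more tool, called after "Emit:" as name(argument=value, ...) on one line, values as JSON. send_rows: Moves the arm, as the interface text tells. Shifts and turns lie within -1 to 1; 1 stands for 250 mm of shift or 90 degrees of turn. Its arguments: {"type":"object","properties":{"moves":{"type":"array"},"grip":{"type":"number"}},"required":["moves"]}

```bash
ls; mkdir -p pics; python3 - <<'E'
from rig import readout, viewer
import cv2, numpy as np
s=readout.read_state(); print(s['position'],s['tcp_rot'],s['opening'],s['force'])
for n in ("scene","top"):
    p,d=viewer.capture(n); cv2.imwrite(f"pics/{n}0.png",cv2.resize(p[:,:,::-1],(800,600),interpolation=cv2.INTER_CUBIC)); np.savez(f"{n}0.npz",p=p,d=d)
    print(viewer.camera_info(n))
print(viewer.camera_info("wrist"))
E
```

```text
pics
[ 0.24829535 -0.57276548  0.22155424] [[ 9.17596402e-01  3.97512977e-01 -5.26462175e-04]
 [ 3.97513167e-01 -9.17594050e-01  2.10759080e-03]
 [ 3.54716132e-04 -2.14319338e-03 -9.99997640e-01]] 1.0014923344981865 [ 1.13952688  0.81450804 -0.79470978]
{'fx': 475.889967630009, 'fy': 475.889967630009, 'cx': 245.21044793324563, 'cy': 188.5152398115118, 'R': array([[-0.02862765,  0.99948895,  0.01422305],
       [ 0.63524333,  0.02917722, -0.77176072],
       [-0.7717813 , -0.0130586 , -0.63575396]]), 't': array([ 0.03611781, -0.26896476,  1.80311957])}
{'fx': 353.98375674565705, 'fy': 353.98375674565705, 'cx': 249.23301675492084, 'cy': 192.65281716533295, 'R': array([[ 0.0212201 , -0.99974457,  0.00777809],
       [-0.99158281, -0.02203948, -0.12758442],
       [ 0.12772326, -0.00500526, -0.99179722]]), 't': array([-0.03234623,  0.54822034,  0.99778647])}
{'fx': 297.3186396354542, 'fy': 297.3186396354542, 'cx': 250.81806473572004, 'cy': 188.3677849177323, 'tool_from_camera': array([[-2.54967312e-04, -9.57128163e-01, -2.89664658e-01,
         7.97832109e-02],
       [ 9.99999411e-01, -5.49673644e-04,  9.36051243e-04,
         2.49160193e-04],
       [-1.05514204e-03, -2.89664249e-01,  9.57127739e-01,
        -1.62374034e-01],
       [ 0.00000000e+00,  0.00000000e+00,  0.00000000e+00,
         1.00000000e+00]])}
```

View pics/scene0.png

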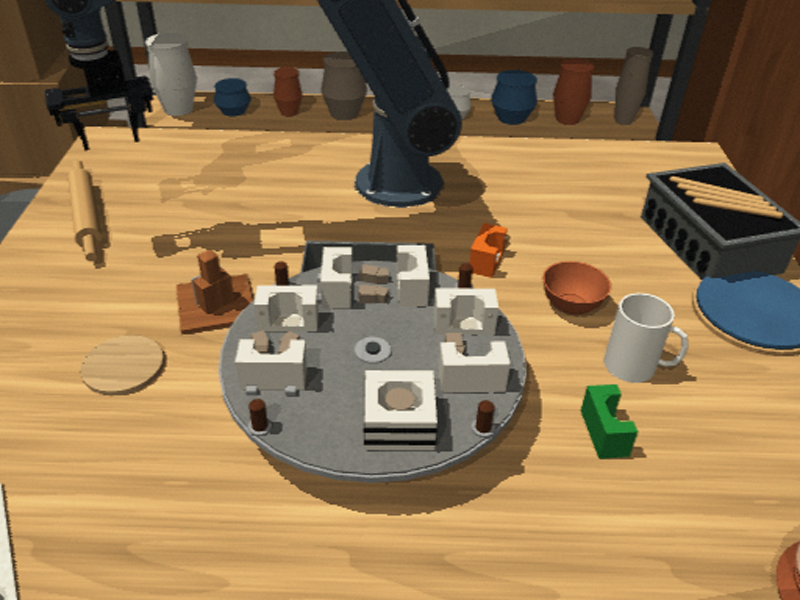

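View pics/top0.png

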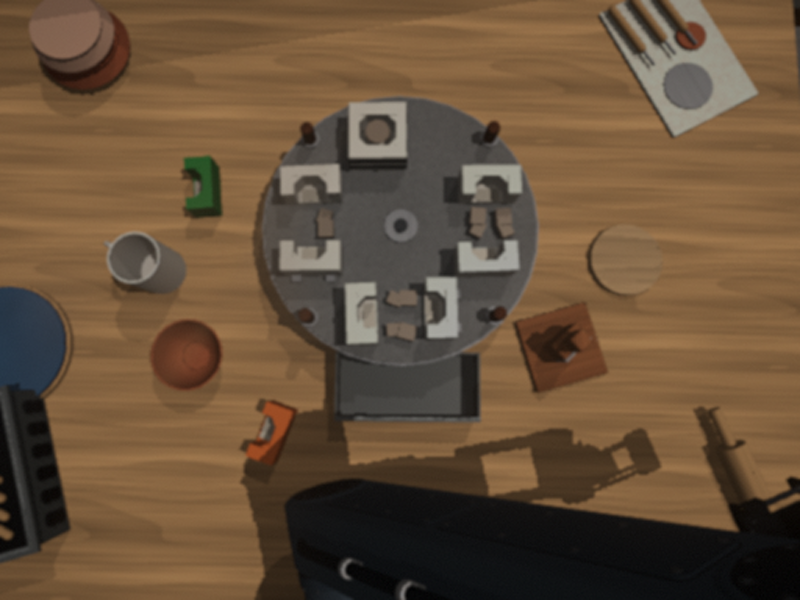

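The three moulds each have both halves present: front (halves at top px 362,312 and 441,307), left (310,180 / 310,257) and right (491,180 / 488,257). There are two scraps at the front (401,297 / 401,330), one on the left (325,222) and two on the right (477,222 / 504,222). The scraper stands on its board at (570,340). The green (200,187) and orange (270,430) halves stand off the wheel and are decoys.

```bash
cat > h.py <<'E'
import numpy as np, cv2
from rig import readout, viewer
def cloud(n,d):
    c=viewer.camera_info(n); v,u=np.mgrid[0:384,0:512]
    X=np.stack([(u-c['cx'])/c['fx']*d,(v-c['cy'])/c['fy']*d,d],-1)
    W=(X-c['t'])@c['R']; W[d<=0]=np.nan
    return W
def clusters(W,mask,minn=15):
    n,l,st,ce=cv2.connectedComponentsWithStats(mask.astype(np.uint8),connectivity=4)
    out=[]
    for i in range(1,n):
        if st[i,4]<minn: continue
        P=W[l==i]; r=cv2.minAreaRect((P[:,:2]*1000).astype(np.float32))
        out.append((st[i,4],ce[i].round(0),np.nanmedian(P[:,2]*1000).round(1),np.round(r[0],1),np.round(r[1],1),round(r[2],1)))
    return out
E
python3 - <<'E'
from h import *
for n in("top","scene"):
    z=np.load(n+"0.npz"); W=cloud(n,z['d']); p=z['p'].astype(int); Z=W[...,2]; x,y=W[...,0],W[...,1]
    roi=(x>.2)&(x<.95)&(np.abs(y)<.5)
    print(n,"table",np.nanmedian(Z[roi&(Z<.02)]), "deck",np.nanmedian(Z[roi&(Z>.08)&(Z<.1)]))
    for nm,a,b in(("blocktops",.142,.165),("knobs/grip",.118,.140),("scr",.1005,.118),("board",.006,.02),("scraperfoot",.065,.08),("tubrim",.05,.064)):
        print(nm)
        for c in clusters(W,roi&(Z>a)&(Z<b)): print("  ",*c)
    if n=="top":
        m=roi&(Z>.083)&(Z<.097); pts=W[m][:,:2]
        h=cv2.convexHull((pts*1000).astype(np.float32)); print(cv2.minEnclosingCircle(h), cv2.fitEllipse(h))
E
```

```text
top table 0.0002625977087978897 deck 0.08986748143362988
blocktops
   980 [241.  83.] 149.5 [833.9   7.3] [103.5 100.3] 1.8
   148 [241.  84.] 143.8 [833.6   7.4] [39.8 40.4] 47.6
   505 [198. 113.] 149.6 [741.4 120. ] [51.9 99.1] 3.3
   503 [315. 113.] 149.6 [ 749.4 -189.8] [ 51.9 100.2] 1.9
   514 [198. 165.] 149.6 [609.6 115.8] [ 49.5 100.2] 1.2
   509 [312. 165.] 149.6 [ 614.8 -184.1] [ 49.6 100.8] 3.2
   507 [285. 196.] 149.7 [ 527.4 -107.1] [99.4 50. ] 2.0
   528 [229. 200.] 149.8 [514.5  27.1] [100.1  50.3] 3.3
knobs/grip
   82 [241.  78.] 130.8 [852.3  11.2] [26.4 65.8] 15.0
   57 [315.  83.] 137.1 [ 847.2 -196.8] [21.1 23.9] 47.3
   62 [197.  83.] 136.5 [837.4 130.4] [20.9 22.7] 86.8
   110 [241. 103.] 132.8 [782.5   6.4] [  4.9 100.9] 2.1
   37 [297. 121.] 132.1 [ 742.2 -142.3] [51.7 19.3] 27.3
   83 [194. 118.] 131.6 [734.  135.7] [24.7 76.3] 26.9
   89 [320. 119.] 130.0 [ 742.9 -208.7] [71.9 20.3] 58.6
   29 [215. 125.] 128.0 [723.3  75.5] [13.4 27.7] 44.1
   273 [ 85. 164.] 127.8 [603.5 418.9] [89.1 88.6] 1.5
   94 [203. 172.] 124.3 [590.1 104.8] [ 44.  110.2] 28.1
   76
[... 6478 characters left out ...]
 [ 480.4 -345.1] [46.5 63.2] 43.2
   53 [412. 205.] 75.1 [568.  439.1] [43.5 11. ] 62.1
   143 [406. 223.] 73.2 [628.6 409. ] [88.  39.6] 63.7
   18 [437. 225.] 72.5 [637.  488.3] [14.3  7.7] 4.1
tubrim
   101 [316. 148.] 61.3 [280.7 199.3] [48.8 47.2] 72.9
   124 [309. 159.] 61.2 [327. 182.] [49.6 66.4] 72.0
   275 [223. 158.] 59.3 [346.  -97.1] [ 93.2 233.2] 26.3
   33 [275. 160.] 60.9 [360.3  71.1] [64.1 17.8] 14.9
   361 [369. 180.] 57.8 [442.3 344.6] [127.5 128.6] 26.9
   103 [137. 186.] 56.7 [ 495.6 -340.4] [32.5 70.4] 15.9
   144 [404. 227.] 57.6 [628.6 408. ] [87.8 39.8] 62.7
   16 [435. 229.] 56.6 [638.2 486.3] [10.4  7.8] 50.5
   521 [390. 264.] 61.1 [765.  343.7] [105.1  51.5] 6.3
```

```bash
python3 - <<'E'
import cv2, numpy as np
a=np.load("scene0.npz")['p'][150:215,105:175,::-1]; b=np.load("top0.npz")['p'][188:253,325:395,::-1]
cv2.imwrite("pics/scr.png",np.hstack([cv2.resize(i,(400,372),interpolation=cv2.INTER_CUBIC) for i in(a,b)]))
E
```

```text
(no output)
```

View pics/scr.png

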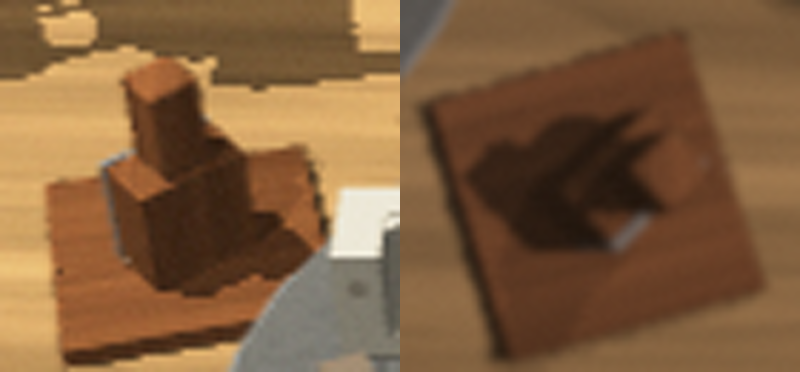

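Both views put the steel blade on the face towards (-x,-y): left crop (110,180), right crop (630,230). So the scraper's yaw is about +42.5°.

```bash
cat >> h.py <<'E'
from scipy.spatial.transform import Rotation as Ro
AX=np.array([.6798,-.0370]); PHI=1.9
def st(x,y):  # station (axis-frame) mm -> world m
    t=np.radians(PHI); c,s=np.cos(t),np.sin(t); return AX+np.array([c*x-s*y,s*x+c*y])/1000
def Rd(a):
    t=np.radians(a); c,s=np.cos(t),np.sin(t); return np.array([[c,s,0],[s,-c,0],[0,0,-1]])
def plan(*w):  # waypoints (x,y,z[m],tool-x yaw deg)
    s=readout.read_state(); p=np.array(s['position']); R=np.array(s['tcp_rot'])
    print('t',round(s['time_s'],1),'p',p.round(4),'a',round(np.degrees(np.arctan2(R[1,0],R[0,0])),1),'f',np.round(s['force'],1),'op',round(s['opening'],3),'gf',round(s['grasp_force'],1))
    for x,y,z,a in w:
        print(np.round(np.r_[R.T@(np.array([x,y,z])-p)/.25, Ro.from_matrix(R.T@Rd(a)).as_rotvec()/(np.pi/2)],3).tolist())
E
python3 -c "
from h import *
plan((.4795,-.3457,.2,100),(.4795,-.3457,.2,132.5),(.4795,-.3457,.08,132.5))"
```

```text
t 0.1 p [ 0.2483 -0.5728  0.2217] a 23.4 f [-0.6 -0.6 -0.2] op 1.002 gf 0.0
[1.21, -0.466, 0.088, -0.001, -0.001, -0.851]
[1.21, -0.466, 0.088, -0.001, -0.001, -1.212]
[1.209, -0.465, 0.568, -0.001, -0.001, -1.212]
```

Emit:
send_rows(moves=[[1.0,-0.4,0.05,0,0,-0.9],[1.0,-0.4,0.05,0,0,-0.9],[1.0,-0.4,0.05,0,0,-0.9],[1.0,-0.4,0.05,0,0,-0.9],[1.0,-0.4,0.05,0,0,-0.9],[1.0,-0.4,0.05,0,0,-0.9],[1.0,-0.4,0.05,0,0,-0.9],[1.0,-0.4,0.05,0,0,-0.9],[1.0,-0.4,0.05,0,0,-0.9],[1.0,-0.4,0.05,0,0,-0.9],[1.0,-0.4,0.05,0,0,-0.9]], grip=1)

```text
time_s: 1.2
position: [0.4379, -0.382, 0.2096]
tcp_rot: [[-0.249, 0.969, -0.001], [0.969, 0.249, 0.001], [0.001, -0.0, -1.0]]
force: [0.3, 0.5, -0.5]
opening: 0.999
grasp_force: 0.0
```

```bash
python3 -c "
from h import *
plan((.4795,-.3457,.2,132.5),(.4795,-.3457,.08,132.5))"
```

```text
t 1.2 p [ 0.4379 -0.382   0.2096] a 104.4 f [ 0.3  0.5 -0.5] op 0.999 gf 0.0
[0.099, 0.197, 0.038, -0.0, -0.001, -0.312]
[0.099, 0.197, 0.518, -0.0, -0.001, -0.312]
```

Emit:
send_rows(moves=[[0.099,0.197,0.038,0,-0.001,-0.312],[0.099,0.197,0.038,0,-0.001,-0.312],[0.099,0.197,0.038,0,-0.001,-0.312],[0.099,0.197,0.038,0,-0.001,-0.312],[0.099,0.197,0.038,0,-0.001,-0.312],[0.099,0.197,0.2,0,-0.001,-0.312],[0.099,0.197,0.3,0,-0.001,-0.312],[0.099,0.197,0.4,0,-0.001,-0.312],[0.099,0.197,0.48,0,-0.001,-0.312],[0.099,0.197,0.518,0,-0.001,-0.312],[0.099,0.197,0.518,0,-0.001,-0.312]])

```text
time_s: 2.3
position: [0.4789, -0.3455, 0.0792]
tcp_rot: [[-0.675, 0.738, -0.001], [0.738, 0.675, 0.001], [0.002, -0.0, -1.0]]
force: [0.7, -0.1, 0.1]
opening: 1.003
grasp_force: 0.0
```

Emit:
send_rows(moves=[[0,0,0,0,0,0],[0,0,0,0,0,0],[0,0,0,0,0,0],[0,0,0,0,0,0],[0,0,0,0,0,0],[0,0,0,0,0,0],[0,0,0,0,0,0],[0,0,0,0,0,0]], grip=0)

```text
time_s: 3.1
position: [0.4796, -0.3461, 0.0805]
tcp_rot: [[-0.676, 0.737, 0.001], [0.737, 0.676, -0.001], [-0.001, -0.0, -1.0]]
force: [0.2, 0.1, 0.6]
opening: 0.358
grasp_force: 0.0
```

```bash
python3 -c "
from h import *
a=st(-70,-42);b=st(-70,0);print(a,b)
X=(.4795,-.3457)
i=st(-62,1)
plan((*X,.25,132.5),(.55,-.2,.25,110),(*i,.25,91.9),(*i,.163,91.9))"
```

```text
[ 0.611231   -0.08129777] [ 0.60983848 -0.03932086]
t 3.1 p [ 0.4796 -0.3461  0.0805] a 132.5 f [0.2 0.1 0.6] op 0.358 gf 0.0
[0.001, 0.0, -0.678, -0.0, 0.001, -0.0]
[0.24, 0.602, -0.678, -0.0, 0.001, 0.25]
[0.534, 1.24, -0.679, 0.0, 0.001, 0.451]
[0.535, 1.24, -0.331, 0.0, 0.001, 0.451]
```

Emit:
send_rows(moves=[[0,0,0,0,0,0],[0,0,0,0,0,0],[0,0,-0.08,0,0,0],[0,0,-0.2,0,0,0],[0,0,-0.32,0,0,0],[0,0,-0.44,0,0,0],[0,0,-0.56,0,0,0],[0,0,-0.68,0,0,0],[0.08,0.2,-0.68,0,0,0.08],[0.16,0.4,-0.68,0,0,0.16],[0.24,0.6,-0.68,0,0,0.25],[0.32,0.77,-0.68,0,0,0.34]])

```text
time_s: 4.3
position: [0.5624, -0.1669, 0.2496]
tcp_rot: [[-0.208, 0.978, -0.0], [0.978, 0.208, -0.001], [-0.0, -0.001, -1.0]]
force: [1.8, -1.3, -2.8]
opening: 0.342
grasp_force: 30.0
```

```bash
python3 -c "
from h import *
i=st(-60,2)
plan((*i,.25,91.9),(*i,.163,91.9))"
```

```text
t 4.3 p [ 0.5624 -0.1669  0.2496] a 102.0 f [ 1.8 -1.3 -2.8] op 0.342 gf 30.0
[0.461, 0.332, -0.002, -0.0, 0.0, 0.112]
[0.461, 0.333, 0.346, -0.0, 0.0, 0.112]
```

Emit:
send_rows(moves=[[0.12,0.09,0,0,0,0.03],[0.24,0.18,0,0,0,0.06],[0.36,0.27,0,0,0,0.09],[0.461,0.333,0,0,0,0.112],[0.461,0.333,0,0,0,0.112],[0.461,0.333,0.08,0,0,0.112],[0.461,0.333,0.16,0,0,0.112],[0.461,0.333,0.24,0,0,0.112],[0.461,0.333,0.3,0,0,0.112],[0.461,0.333,0.34,0,0,0.112],[0.461,0.333,0.352,0,0,0.112],[0.461,0.333,0.352,0,0,0.112]])

```text
time_s: 5.5
position: [0.6188, -0.0389, 0.1618]
tcp_rot: [[-0.04, 0.999, -0.0], [0.999, 0.04, -0.001], [-0.001, -0.0, -1.0]]
force: [0.6, -0.7, -2.0]
opening: 0.342
grasp_force: 30.0
```

```bash
python3 -c "
from h import *
i=st(-60,2)
plan((*i,.1615,91.9),(*st(-150,2),.1615,91.9),(*st(-244,2),.1615,91.9),(*st(-262,2),.1615,91.9))
p,d=viewer.capture('scene'); cv2.imwrite('pics/s1.png',cv2.resize(p[130:290,130:350,::-1],(800,582),interpolation=cv2.INTER_CUBIC))"
```

```text
t 5.5 p [ 0.6188 -0.0389  0.1618] a 92.3 f [ 0.6 -0.7 -2. ] op 0.342 gf 30.0
[0.007, 0.004, 0.001, -0.0, 0.001, 0.004]
[0.01, -0.356, 0.001, -0.0, 0.001, 0.004]
[0.012, -0.732, 0.002, -0.0, 0.001, 0.004]
[0.013, -0.804, 0.002, -0.0, 0.001, 0.004]
```

View pics/s1.png

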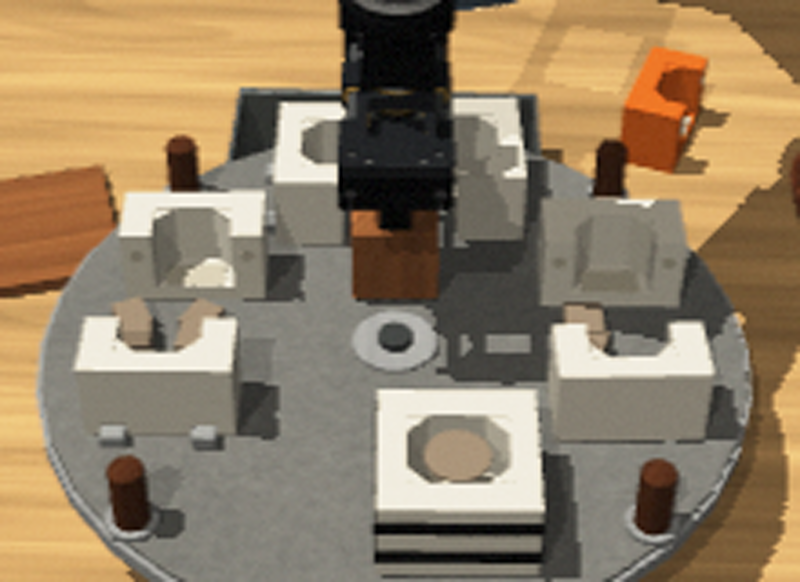

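The scraper stands square at the inner end of the front channel (395,255), with both scraps ahead of it. The lugs (110,435 / 205,435) mark block3 as the far half of the right-hand mould.

Emit:
send_rows(moves=[[0.007,-0.03,0.001,0,0,0.004],[0.007,-0.08,0.001,0,0,0.004],[0.008,-0.13,0.001,0,0,0.004],[0.008,-0.18,0.001,0,0,0.004],[0.008,-0.23,0.001,0,0,0.004],[0.009,-0.28,0.001,0,0,0.004],[0.009,-0.33,0.001,0,0,0.004],[0.01,-0.38,0.001,0,0,0.004],[0.01,-0.43,0.001,0,0,0.004],[0.011,-0.48,0.001,0,0,0.004],[0.011,-0.53,0.001,0,0,0.004],[0.011,-0.56,0.001,0,0,0.004]])

```text
time_s: 6.75
position: [0.4777, -0.0412, 0.1623]
tcp_rot: [[-0.034, 0.999, 0.0], [0.999, 0.034, -0.001], [-0.001, 0.0, -1.0]]
force: [0.1, -0.5, -1.9]
opening: 0.339
grasp_force: 30.0
```

Emit:
send_rows(moves=[[0,-0.05,0,0,0,0],[0.001,-0.1,0,0,0,0],[0.001,-0.14,0,0,0,0],[0.001,-0.17,0,0,0,0],[0.002,-0.19,0,0,0,0],[0.002,-0.21,0,0,0,0],[0.002,-0.21,0,0,0,0],[0.002,-0.21,0,0,0,0],[0.002,-0.1,0,0,0,0],[0.002,0.0,-0.05,0,0,0],[0.002,0.0,-0.25,0,0,0],[0.002,0.0,-0.35,0,0,0]])

```text
time_s: 7.95
position: [0.4817, -0.0412, 0.2515]
tcp_rot: [[-0.034, 0.999, 0.004], [0.999, 0.034, -0.002], [-0.003, 0.004, -1.0]]
force: [1.3, 0.4, -3.8]
opening: 0.34
grasp_force: 30.0
```

```bash
python3 -c "
from h import *
X=(.4795,-.3461)
plan((.5,-.2,.25,110),(*X,.25,132.5),(*X,.09,132.5),(*X,.081,132.5))
p,d=viewer.capture('scene'); W=cloud('scene',d);Z=W[...,2]
for c in clusters(W,(Z>.143)&(Z<.165)&(W[...,0]<.6)&(W[...,0]>.4)&(abs(W[...,1])<.3)): print(*c)
cv2.imwrite('pics/s2.png',cv2.resize(p[130:290,130:350,::-1],(800,582),interpolation=cv2.INTER_CUBIC))"
```

```text
t 8.0 p [ 0.4817 -0.0412  0.2515] a 92.0 f [ 1.3  0.4 -3.8] op 0.34 gf 30.0
[-0.637, 0.051, 0.008, 0.002, 0.002, -0.2]
[-1.218, -0.051, 0.009, 0.002, 0.003, -0.45]
[-1.217, -0.053, 0.649, 0.002, 0.003, -0.45]
[-1.217, -0.053, 0.685, 0.002, 0.003, -0.45]
347 [265. 169.] 151.9 [515.7  29.1] [106.8  49.7] 2.7
363 [214. 170.] 151.8 [ 528.1 -105.4] [105.8  49.9] 2.0
73 [185. 184.] 152.3 [ 593.3 -183.8] [13.2 98. ] 0.1
136 [298. 186.] 152.3 [590.8 116.9] [18.3 99.4] 0.0
```

View pics/s2.png

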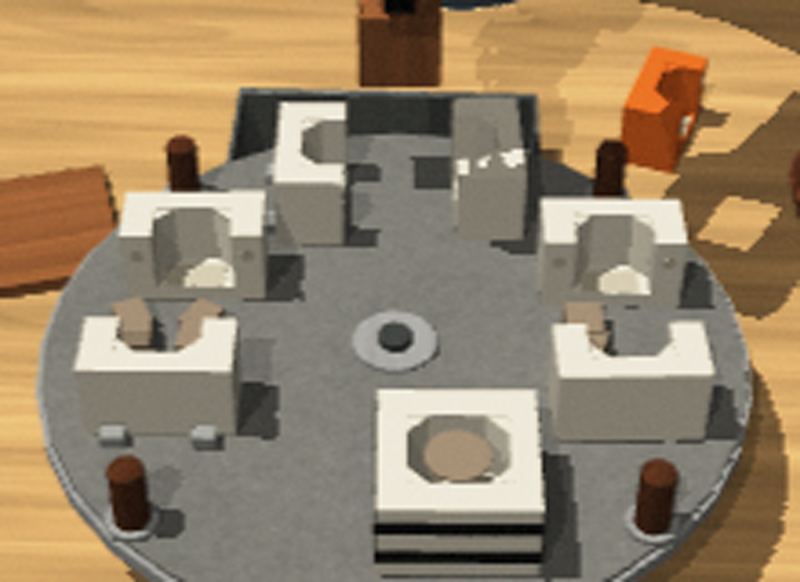

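The front channel is clear, with no scraps between (345,170) and (455,170), and both halves are unmoved. Next I'll put the scraper back, then level and close mould 0.

```bash
cat >> h.py <<'E'
def planc(*groups):  # chained calls; wp=(x,y,z,a,n): n rows interpolated linearly
    s=readout.read_state(); p=np.array(s['position']); R=np.array(s['tcp_rot']); a0=np.degrees(np.arctan2(R[1,0],R[0,0]))
    print('t',round(s['time_s'],1),'p',p.round(4),'a',round(a0,1),'f',np.round(s['force'],1),'op',round(s['opening'],3))
    cur=np.r_[p,a0]
    for g in groups:
        rows=[]; last=cur
        for x,y,z,a,n in g:
            for k in range(1,n+1):
                q=last+(np.array([x,y,z,a])-last)*k/n
                rows.append(np.round(np.r_[R.T@(q[:3]-p)/.25, Ro.from_matrix(R.T@Rd(q[3])).as_rotvec()/(np.pi/2)],3).tolist())
            last=np.array([x,y,z,a],float)
        print(len(rows),str(rows).replace('-0.0,','0,').replace('0.0,','0,'))
        cur=last; p=cur[:3]; R=Rd(cur[3])
E
python3 -c "
from h import *
X=(.4795,-.3461)
e=st(-255,68);f=st(-220,68)
planc([(.48,-.2,.25,112,5),(*X,.25,132.5,4),(*X,.25,132.5,1)],[(*X,.11,132.5,5),(*X,.0815,132.5,4),(*X,.0815,132.5,2)],
[(*X,.0815,132.5,4),(*X,.2,132.5,6)],[(.45,-.14,.2,112,5),(*e,.2,91.9,6)])"
```

```text
t 8.0 p [ 0.4832 -0.0417  0.2549] a 92.0 f [ 0.6  0.1 -1.3] op 0.343
10 [[-0.126, -0.007, 0.004, 0.007, 0.003, -0.044], [-0.253, -0.014, 0.009, 0.007, 0.004, -0.089], [-0.379, -0.021, 0.013, 0.006, 0.004, -0.134], [-0.506, -0.028, 0.018, 0.006, 0.004, -0.178], [-0.632, -0.035, 0.022, 0.006, 0.004, -0.223], [-0.778, -0.04, 0.023, 0.006, 0.005, -0.28], [-0.924, -0.046, 0.024, 0.006, 0.005, -0.336], [-1.07, -0.052, 0.024, 0.006, 0.005, -0.393], [-1.216, -0.057, 0.025, 0.005, 0.005, -0.45], [-1.216, -0.057, 0.025, 0.005, 0.005, -0.45]]
11 [[0, 0, 0.112, 0, 0, 0.0], [0, 0, 0.224, 0, 0, 0.0], [0, 0, 0.336, 0, 0, 0.0], [0, 0, 0.448, 0, 0, 0.0], [0, 0, 0.56, 0, 0, 0.0], [0, 0, 0.588, 0, 0, 0.0], [0, 0, 0.617, 0, 0, 0.0], [0, 0, 0.646, 0, 0, 0.0], [0, 0, 0.674, 0, 0, 0.0], [0, 0, 0.674, 0, 0, 0.0], [0, 0, 0.674, 0, 0, 0.0]]
10 [[0, 0, 0, 0, 0, 0.0], [0, 0, 0, 0, 0, 0.0], [0, 0, 0, 0, 0, 0.0], [0, 0, 0, 0, 0, 0.0], [0, 0, -0.079, 0, 0, 0.0], [0, 0, -0.158, 0, 0, 0.0], [0, 0, -0.237, 0, 0, 0.0], [0, 0, -0.316, 0, 0, 0.0], [0, 0, -0.395, 0, 0, 0.0], [0, 0, -0.474, 0, 0, 0.0]]
11 [[0.138, 0.094, 0, 0, 0, 0.046], [0.275, 0.188, 0, 0, 0, 0.091], [0.413, 0.282, 0, 0, 0, 0.137], [0.55, 0.376, 0, 0, 0, 0.182], [0.688, 0.47, 0, 0, 0, 0.228], [0.78, 0.53, 0, 0, 0, 0.265], [0.872, 0.589, 0, 0, 0, 0.302], [0.964, 0.649, 0, 0, 0, 0.339], [1.056, 0.709, 0, 0, 0, 0.377], [1.148, 0.769, 0, 0, 0, 0.414], [1.241, 0.829, 0, 0, 0, 0.451]]
```

```bash
python3 -c "
from h import *
X=(.4795,-.3461)
e=st(-255,68);f=st(-220,68)
planc([(.48,-.27,.25,122,7),],[(*X,.25,132.5,3),(*X,.11,132.5,5),(*X,.0815,132.5,4)],
[(*X,.0815,132.5,4),(*X,.2,132.5,6)],[(.45,-.14,.2,112,5),],[(*e,.2,91.9,6),(*e,.108,91.9,4)],[(*f,.108,91.9,10)])" | cut -c1-900
```

```text
t 8.0 p [ 0.4832 -0.0417  0.2549] a 92.0 f [ 0.6  0.1 -1.3] op 0.343
7 [[-0.13, -0.006, 0.003, 0.007, 0.003, -0.048], [-0.261, -0.013, 0.007, 0.007, 0.004, -0.095], [-0.391, -0.019, 0.01, 0.006, 0.004, -0.143], [-0.521, -0.025, 0.013, 0.006, 0.004, -0.191], [-0.652, -0.032, 0.017, 0.006, 0.004, -0.238], [-0.782, -0.038, 0.02, 0.006, 0.005, -0.286], [-0.912, -0.045, 0.024, 0.006, 0.005, -0.334]]
12 [[-0.086, -0.054, 0, 0, 0, -0.039], [-0.171, -0.109, 0, 0, 0, -0.078], [-0.257, -0.163, 0, 0, 0, -0.117], [-0.257, -0.163, 0.112, 0, 0, -0.117], [-0.257, -0.163, 0.224, 0, 0, -0.117], [-0.257, -0.163, 0.336, 0, 0, -0.117], [-0.257, -0.163, 0.448, 0, 0, -0.117], [-0.257, -0.163, 0.56, 0, 0, -0.117], [-0.257, -0.163, 0.588, 0, 0, -0.117], [-0.257, -0.163, 0.617, 0, 0, -0.117], [-0.257, -0.163, 0.646, 0, 0, -0.117], [-0.257, -0.163, 0.674, 0, 0, -0.117]]
10 [[0, 0, 0, 0, 0, 0.0], [0, 0, 0, 0, 0, 0.0], [0, 0, 0, 0, 0, 0.0], [0, 0, 0, 0, 0, 0.0], [0, 0, -0.079, 0, 0, 0.0], [0, 0, -0.158, 0, 0, 0.0], [0, 0, -0.237, 0, 0, 0.0], [0, 0, -0.316, 0, 0, 0.0], [0, 0, -0.395, 0, 0, 0.0], [0, 0, -0.474, 0, 0, 0.0]]
5 [[0.138, 0.094, 0, 0, 0, 0.046], [0.275, 0.188, 0, 0, 0, 0.091], [0.413, 0.282, 0, 0, 0, 0.137], [0.55, 0.376, 0, 0, 0, 0.182], [0.688, 0.47, 0, 0, 0, 0.228]]
10 [[0.107, 0.024, 0, 0, 0, 0.037], [0.215, 0.047, 0, 0, 0, 0.074], [0.322, 0.071, 0, 0, 0, 0.112], [0.429, 0.095, 0, 0, 0, 0.149], [0.536, 0.119, 0, 0, 0, 0.186], [0.644, 0.142, 0, 0, 0, 0.223], [0.644, 0.142, 0.092, 0, 0, 0.223], [0.644, 0.142, 0.184, 0, 0, 0.223], [0.644, 0.142, 0.276, 0, 0, 0.223], [0.644, 0.142, 0.368, 0, 0, 0.223]]
10 [[0, 0.014, 0, 0, 0, 0.0], [0, 0.028, 0, 0, 0, 0.0], [0, 0.042, 0, 0, 0, 0.0], [0, 0.056, 0, 0, 0, 0.0], [0, 0.07, 0, 0, 0, 0.0], [0, 0.084, 0, 0, 0, 0.0], [0, 0.098, 0, 0, 0, 0.0], [0, 0.112, 0, 0, 0, 0.0], [0, 0.126, 0, 0, 0, 0.0], [0, 0.14, 0, 0, 0, 0.0]]
```

Emit:
send_rows(moves=[[-0.13,-0.006,0,0,0,-0.048],[-0.261,-0.013,0,0,0,-0.095],[-0.391,-0.019,0,0,0,-0.143],[-0.521,-0.025,0,0,0,-0.191],[-0.652,-0.032,0,0,0,-0.238],[-0.782,-0.038,0,0,0,-0.286],[-0.912,-0.045,0,0,0,-0.334]])

```text
time_s: 8.7
position: [0.4751, -0.2701, 0.2486]
tcp_rot: [[-0.532, 0.847, 0.0], [0.847, 0.532, -0.0], [-0.0, -0.0, -1.0]]
force: [1.1, 1.1, -2.4]
opening: 0.34
grasp_force: 30.0
```

Emit:
send_rows(moves=[[-0.086,-0.054,0,0,0,-0.039],[-0.171,-0.109,0,0,0,-0.078],[-0.257,-0.163,0,0,0,-0.117],[-0.257,-0.163,0.112,0,0,-0.117],[-0.257,-0.163,0.224,0,0,-0.117],[-0.257,-0.163,0.336,0,0,-0.117],[-0.257,-0.163,0.448,0,0,-0.117],[-0.257,-0.163,0.56,0,0,-0.117],[-0.257,-0.163,0.56,0,0,-0.117],[-0.257,-0.163,0.56,0,0,-0.117]])

```text
time_s: 9.7
position: [0.4748, -0.345, 0.109]
tcp_rot: [[-0.676, 0.737, -0.001], [0.737, 0.676, -0.0], [0.0, -0.0, -1.0]]
force: [-0.0, 0.2, -2.5]
opening: 0.342
grasp_force: 30.0
```

```bash
python3 -c "
from h import *
X=(.4795,-.3461)
planc([(*X,.0815,132.5,4)])"
```

```text
t 9.7 p [ 0.4748 -0.345   0.109 ] a 132.5 f [-0.   0.2 -2.5] op 0.342
4 [[-0.004, 0.003, 0.028, 0, 0, 0.0], [-0.008, 0.005, 0.055, 0, 0, 0.0], [-0.012, 0.008, 0.083, 0, 0, 0.0], [-0.016, 0.011, 0.11, 0, 0, 0.0]]
```

Emit:
send_rows(moves=[[-0.004,0.003,0.028,0,0,0],[-0.008,0.005,0.055,0,0,0],[-0.012,0.008,0.083,0,0,0],[-0.016,0.011,0.11,0,0,0],[-0.016,0.011,0.11,0,0,0],[-0.016,0.011,0.11,0,0,0]])

```text
time_s: 10.3
position: [0.4797, -0.3463, 0.0821]
tcp_rot: [[-0.676, 0.737, 0.0], [0.737, 0.676, -0.001], [-0.001, -0.0, -1.0]]
force: [-0.4, -0.3, -2.0]
opening: 0.338
grasp_force: 30.0
```

Emit:
send_rows(moves=[[0,0,0,0,0,0],[0,0,0,0,0,0],[0,0,0,0,0,0],[0,0,0,0,0,0],[0,0,-0.079,0,0,0],[0,0,-0.158,0,0,0],[0,0,-0.237,0,0,0],[0,0,-0.316,0,0,0],[0,0,-0.395,0,0,0],[0,0,-0.474,0,0,0]], grip=1)

```text
time_s: 11.3
position: [0.4796, -0.3462, 0.2018]
tcp_rot: [[-0.676, 0.737, 0.001], [0.737, 0.676, -0.002], [-0.002, -0.0, -1.0]]
force: [1.1, -0.9, 0.5]
opening: 0.991
grasp_force: 0.0
```

Emit:
send_rows(moves=[[0.138,0.094,0,0,0,0.046],[0.275,0.188,0,0,0,0.091],[0.413,0.282,0,0,0,0.137],[0.55,0.376,0,0,0,0.182],[0.688,0.47,0,0,0,0.228]], grip=0)

```text
time_s: 11.8
position: [0.4497, -0.1387, 0.2008]
tcp_rot: [[-0.371, 0.929, 0.002], [0.929, 0.371, -0.002], [-0.002, 0.001, -1.0]]
force: [0.2, -0.7, 0.3]
opening: 0.633
grasp_force: 0.0
```

Emit:
send_rows(moves=[[0.107,0.024,0,0,0,0.037],[0.215,0.047,0,0,0,0.074],[0.322,0.071,0,0,0,0.112],[0.429,0.095,0,0,0,0.149],[0.536,0.119,0,0,0,0.186],[0.644,0.142,0,0,0,0.223],[0.644,0.142,0.092,0,0,0.223],[0.644,0.142,0.184,0,0,0.223],[0.644,0.142,0.276,0,0,0.223],[0.644,0.142,0.368,0,0,0.223],[0.644,0.142,0.368,0,0,0.223],[0.644,0.142,0.368,0,0,0.223]])

```text
time_s: 13.0
position: [0.4228, 0.0224, 0.1084]
tcp_rot: [[-0.034, 0.999, 0.0], [0.999, 0.034, -0.001], [-0.001, 0.0, -1.0]]
force: [-0.6, -0.5, 0.2]
opening: 0.006
grasp_force: 0.0
```

```bash
cat >> h.py <<'E'
def halves(names=("scene","top")):
    for n in names:
        p,d=viewer.capture(n); W=cloud(n,d);Z=W[...,2]-(.002 if n=="scene" else 0)
        for c in clusters(W,(Z>.143)&(Z<.16)&(W[...,0]<.6)&(W[...,0]>.4)&(W[...,1]<.08)&(W[...,1]>-.15),150): print(n,*c)
    return p
E
python3 -c "
from h import *
e=st(-255,68);f=st(-220,68);b=st(-155,122)
planc([(*f,.108,91.9,10)],[(*e,.108,91.9,2),(*e,.2,91.9,4),(*b,.2,91.9,5)])
halves()"
```

```text
t 13.0 p [0.4228 0.0224 0.1084] a 91.9 f [-0.6 -0.5  0.2] op 0.006
10 [[0, 0.014, 0, 0, 0.001, 0.0], [0, 0.028, 0, 0, 0.001, 0.0], [0, 0.042, 0.001, 0, 0.001, 0.0], [0, 0.056, 0.001, 0, 0.001, 0.0], [0, 0.07, 0.001, 0, 0.001, 0.0], [0, 0.084, 0.001, 0, 0.001, 0.0], [0, 0.098, 0.001, 0, 0.001, 0.0], [0, 0.112, 0.001, 0, 0.001, 0.0], [0, 0.126, 0.002, 0, 0.001, 0.0], [0.001, 0.14, 0.002, 0, 0.001, 0.0]]
11 [[0, -0.07, 0, 0, 0, 0.0], [0, -0.14, 0, 0, 0, 0.0], [0, -0.14, -0.092, 0, 0, 0.0], [0, -0.14, -0.184, 0, 0, 0.0], [0, -0.14, -0.276, 0, 0, 0.0], [0, -0.14, -0.368, 0, 0, 0.0], [0.043, -0.06, -0.368, 0, 0, 0.0], [0.086, 0.02, -0.368, 0, 0, 0.0], [0.13, 0.1, -0.368, 0, 0, 0.0], [0.173, 0.18, -0.368, 0, 0, 0.0], [0.216, 0.26, -0.368, 0, 0, 0.0]]
scene 342 [214. 170.] 152.0 [ 528.  -105.2] [107.8  49.8] 1.6
scene 319 [265. 169.] 151.9 [518.2  29.2] [100.4  49.5] 2.6
top 507 [285. 196.] 149.8 [ 527.1 -107.5] [99.3 50. ] 2.6
top 231 [229. 187.] 149.6 [545.5  28.9] [37.2 49.6] 2.4
```

Emit:
send_rows(moves=[[0,0.028,0,0,0,0],[0,0.056,0,0,0,0],[0,0.07,0,0,0,0],[0,0.084,0,0,0,0],[0,0.098,0,0,0,0],[0,0.112,0,0,0,0],[0,0.126,0,0,0,0],[0,0.14,0,0,0,0],[0,0.14,0,0,0,0],[0,0.14,0,0,0,0]])

```text
time_s: 14.1
position: [0.4519, 0.0243, 0.108]
tcp_rot: [[-0.035, 0.999, -0.011], [0.999, 0.035, -0.0], [0.0, -0.011, -1.0]]
force: [-10.1, -1.0, 8.5]
opening: 0.007
grasp_force: 5.9
```

Emit:
send_rows(moves=[[0,-0.07,0,0,0,0],[0,-0.14,0,0,0,0],[0,-0.14,-0.092,0,0,0],[0,-0.14,-0.184,0,0,0],[0,-0.14,-0.276,0,0,0],[0,-0.14,-0.368,0,0,0],[0.043,-0.06,-0.368,0,0,0],[0.086,0.02,-0.368,0,0,0],[0.13,0.1,-0.368,0,0,0],[0.173,0.18,-0.368,0,0,0],[0.216,0.26,-0.368,0,0,0],[0.216,0.26,-0.368,0,0,0]], grip=0.69)

```text
time_s: 15.3
position: [0.5237, 0.0807, 0.2003]
tcp_rot: [[-0.035, 0.999, 0.004], [0.999, 0.035, -0.001], [-0.001, 0.004, -1.0]]
force: [-0.2, 0.3, 0.5]
opening: 0.689
grasp_force: 0.0
```

```bash
python3 -c "
from h import *
b=st(-155,122);c=st(-155,26);d=st(-155,19.5)
planc([(*b,.104,91.9,5)],[(*c,.104,91.9,12)],[(*d,.104,91.9,6)])
halves()"
```

```text
t 15.3 p [0.5237 0.0807 0.2003] a 92.0 f [-0.2  0.3  0.5] op 0.689
5 [[-0.001, -0.003, 0.077, 0.003, 0.001, 0.0], [-0.001, -0.005, 0.154, 0.003, 0.001, 0.0], [-0.002, -0.008, 0.231, 0.003, 0.001, 0.001], [-0.002, -0.01, 0.308, 0.003, 0.001, 0.001], [-0.003, -0.013, 0.385, 0.003, 0.001, 0.001]]
12 [[-0.032, 0, 0, 0, 0, 0.0], [-0.064, 0, 0, 0, 0, 0.0], [-0.096, 0, 0, 0, 0, 0.0], [-0.128, 0, 0, 0, 0, 0.0], [-0.16, 0, 0, 0, 0, 0.0], [-0.192, 0, 0, 0, 0, 0.0], [-0.224, 0, 0, 0, 0, 0.0], [-0.256, 0, 0, 0, 0, 0.0], [-0.288, 0, 0, 0, 0, 0.0], [-0.32, 0, 0, 0, 0, 0.0], [-0.352, 0, 0, 0, 0, 0.0], [-0.384, 0, 0, 0, 0, 0.0]]
6 [[-0.004, 0, 0, 0, 0, 0.0], [-0.009, 0, 0, 0, 0, 0.0], [-0.013, 0, 0, 0, 0, 0.0], [-0.017, 0, 0, 0, 0, 0.0], [-0.022, 0, 0, 0, 0, 0.0], [-0.026, 0, 0, 0, 0, 0.0]]
scene 340 [265. 169.] 152.0 [515.7  29.1] [108.8  49.6] 2.7
scene 345 [214. 170.] 151.8 [ 526.5 -105.4] [110.2  50. ] 1.8
top 510 [285. 196.] 149.8 [ 527.5 -106.7] [99.4 49.7] 1.3
top 462 [230. 202.] 149.6 [514.6  25.9] [99.3 49.2] 1.8
```

```bash
python3 -c "
from h import *
p,d=viewer.capture('top'); cv2.imwrite('pics/t3.png',cv2.resize(p[120:280,160:380,::-1],(800,582),interpolation=cv2.INTER_CUBIC))
W=cloud('top',d);Z=W[...,2]
for c in clusters(W,(Z>.008)&(Z<.05)&(W[...,0]<.46)&(W[...,0]>.33)&(W[...,1]<.08)&(W[...,1]>-.19),20): print(*c)
for c in clusters(W,(Z>.098)&(Z<.14)&(W[...,0]<.5)&(W[...,0]>.4)&(W[...,1]<.08)&(W[...,1]>-.19),8): print(*c)
"
```

```text
243 [272. 254.] 27.8 [395.5 -56.1] [111.8 253.2] 0.8
57 [255. 235.] 22.9 [426.6 -41.3] [11.6 49.4] 1.1
151 [266. 248.] 24.2 [388.5 -69.7] [27.7 50.6] 18.6
24 [236. 209.] 102.7 [496.   13.5] [ 8.3 24.4] 1.4
32 [278. 214.] 123.6 [ 479.1 -103.3] [54.  21.3] 65.9
8 [294. 210.] 100.2 [ 494.1 -141.3] [8.5 3.2] 0.0
8 [238. 219.] 131.0 [466.3   9.3] [ 0.2 18. ] 3.3
```

View pics/t3.png

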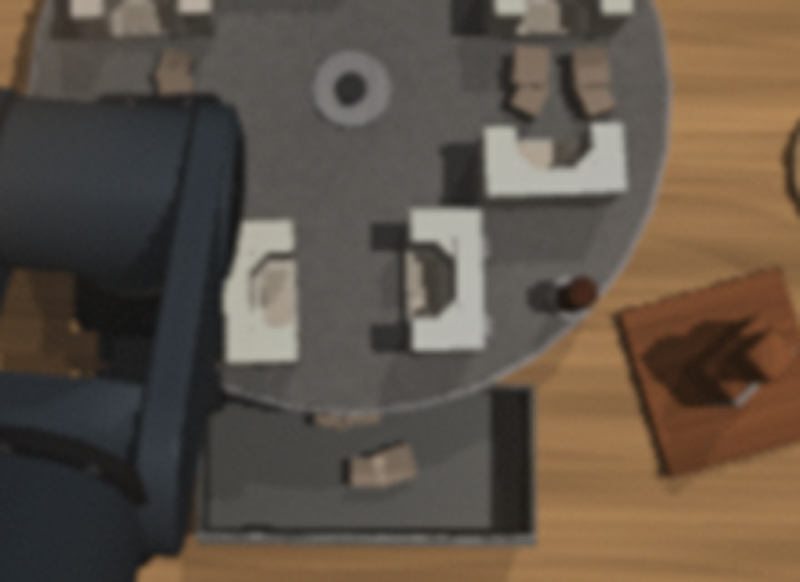

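Both scraps are in the tub (345,418 and 380,467) and the scraper is on its board (745,350). Half0 (262,290) did not slide under that push because the finger also pressed down, so I'll push again while rising slightly.

```bash
python3 -c "
from h import *
e=st(-245,68);f=st(-228,68);g=st(-216,68);e2=st(-255,68);b=st(-155,122)
planc([(*e2,.2,91.9,5),(*e,.112,91.9,4),(*f,.112,91.9,2)],[(*g,.124,91.9,8)],[(*e2,.124,91.9,2),(*e2,.2,91.9,3),(*b,.2,91.9,5)])
"
```

```text
t 15.4 p [0.5196 0.0797 0.1998] a 91.9 f [0.7 0.5 0.3] op 0.692
11 [[-0.043, -0.079, 0, -0.001, 0.001, 0.0], [-0.086, -0.158, 0, -0.001, 0.001, 0.0], [-0.129, -0.237, 0, -0.001, 0.001, 0.0], [-0.172, -0.316, 0, -0.001, 0.001, 0.0], [-0.215, -0.395, 0, -0.001, 0.001, 0.0], [-0.215, -0.385, 0.088, -0.001, 0.001, 0.0], [-0.215, -0.375, 0.176, -0.001, 0.001, 0.0], [-0.215, -0.365, 0.264, -0.001, 0.001, 0.0], [-0.215, -0.354, 0.352, -0.001, 0.001, 0.0], [-0.215, -0.32, 0.352, -0.001, 0.001, 0.0], [-0.215, -0.286, 0.352, -0.001, 0.001, 0.0]]
8 [[0, 0.006, -0.006, 0, 0, 0.0], [0, 0.012, -0.012, 0, 0, 0.0], [0, 0.018, -0.018, 0, 0, 0.0], [0, 0.024, -0.024, 0, 0, 0.0], [0, 0.03, -0.03, 0, 0, 0.0], [0, 0.036, -0.036, 0, 0, 0.0], [0, 0.042, -0.042, 0, 0, 0.0], [0, 0.048, -0.048, 0, 0, 0.0]]
10 [[0, -0.078, 0, 0, 0, 0.0], [0, -0.156, 0, 0, 0, 0.0], [0, -0.156, -0.101, 0, 0, 0.0], [0, -0.156, -0.203, 0, 0, 0.0], [0, -0.156, -0.304, 0, 0, 0.0], [0.043, -0.076, -0.304, 0, 0, 0.0], [0.086, 0.004, -0.304, 0, 0, 0.0], [0.13, 0.084, -0.304, 0, 0, 0.0], [0.173, 0.164, -0.304, 0, 0, 0.0], [0.216, 0.244, -0.304, 0, 0, 0.0]]
```

Emit:
send_rows(moves=[[-0.043,-0.079,0,0,0,0],[-0.086,-0.158,0,0,0,0],[-0.129,-0.237,0,0,0,0],[-0.172,-0.316,0,0,0,0],[-0.215,-0.395,0,0,0,0],[-0.215,-0.385,0.088,0,0,0],[-0.215,-0.375,0.176,0,0,0],[-0.215,-0.365,0.264,0,0,0],[-0.215,-0.354,0.352,0,0,0],[-0.215,-0.32,0.352,0,0,0],[-0.215,-0.286,0.352,0,0,0]], grip=0)

```text
time_s: 16.55
position: [0.4511, 0.0234, 0.1125]
tcp_rot: [[-0.033, 0.999, -0.0], [0.999, 0.033, -0.001], [-0.001, -0.0, -1.0]]
force: [0.3, -0.5, -0.1]
opening: 0.004
grasp_force: 0.0
```

Emit:
send_rows(moves=[[0,0.006,-0.006,0,0,0],[0,0.012,-0.012,0,0,0],[0,0.018,-0.018,0,0,0],[0,0.024,-0.024,0,0,0]])

```text
time_s: 16.95
position: [0.4561, 0.0241, 0.1187]
tcp_rot: [[-0.034, 0.999, -0.001], [0.999, 0.034, -0.001], [-0.001, -0.001, -1.0]]
force: [-3.8, 0.5, -0.4]
opening: 0.005
grasp_force: 1.5
```

Emit:
send_rows(moves=[[0,0.006,-0.006,0,0,0],[0,0.012,-0.012,0,0,0],[0,0.018,-0.018,0,0,0],[0,0.024,-0.024,0,0,0],[0,0.024,-0.024,0,0,0]])

```text
time_s: 17.45
position: [0.4636, 0.024, 0.1245]
tcp_rot: [[-0.034, 0.999, 0.001], [0.999, 0.034, -0.001], [-0.002, 0.001, -1.0]]
force: [-2.8, 0.6, -0.6]
opening: 0.004
grasp_force: 1.3
```

```bash
python3 -c "
from h import *
plan(); halves()"
```

```text
t 17.4 p [0.4636 0.024  0.1245] a 91.9 f [-2.8  0.6 -0.6] op 0.004 gf 1.3
scene 341 [214. 170.] 151.8 [ 527.7 -106.3] [109.1  48.3] 1.8
scene 294 [266. 173.] 153.3 [536.1  29.6] [87.4 49.4] 2.9
top 510 [285. 196.] 149.8 [ 527.4 -106.6] [99.3 50. ] 0.9
```

Emit:
send_rows(moves=[[0,-0.078,0,0,0,0],[0,-0.156,0,0,0,0],[0,-0.156,-0.101,0,0,0],[0,-0.156,-0.203,0,0,0],[0,-0.156,-0.304,0,0,0],[0.043,-0.076,-0.304,0,0,0],[0.086,0.004,-0.304,0,0,0],[0.13,0.084,-0.304,0,0,0],[0.173,0.164,-0.304,0,0,0],[0.216,0.244,-0.304,0,0,0]], grip=0.69)

```text
time_s: 18.55
position: [0.525, 0.0806, 0.2008]
tcp_rot: [[-0.033, 0.999, 0.005], [0.999, 0.033, -0.001], [-0.002, 0.005, -1.0]]
force: [0.0, 0.1, -0.4]
opening: 0.686
grasp_force: 0.0
```

```bash
python3 -c "
from h import *
plan(); halves()"
```

```text
t 18.6 p [0.525  0.0806 0.2008] a 91.9 f [ 0.   0.1 -0.4] op 0.686 gf 0.0
scene 339 [214. 170.] 152.2 [ 527.5 -106.3] [106.8  48.2] 1.8
scene 337 [265. 170.] 151.6 [520.4  28.3] [104.1  50.1] 4.1
top 508 [285. 196.] 149.8 [ 527.7 -106.6] [100.   50.2] 1.1
top 477 [230. 199.] 149.8 [519.5  26. ] [99.4 49.1] 2.0
```

```bash
python3 -c "
from h import *
b=st(-155,122);c=st(-155,27);d=st(-155,20)
planc([(*b,.106,91.9,5)],[(*c,.110,91.9,12)],[(*d,.110,91.9,6)])
"
```

```text
t 18.6 p [0.527  0.0809 0.201 ] a 92.0 f [ 0.1  0.1 -0.5] op 0.688
5 [[-0.001, -0.006, 0.076, 0.005, 0.001, 0.0], [-0.001, -0.011, 0.152, 0.005, 0.001, 0.0], [-0.002, -0.017, 0.228, 0.005, 0.001, 0.001], [-0.002, -0.022, 0.304, 0.005, 0.001, 0.001], [-0.003, -0.028, 0.38, 0.005, 0.001, 0.001]]
12 [[-0.032, 0, -0.001, 0, 0, 0.0], [-0.063, 0, -0.003, 0, 0, 0.0], [-0.095, 0, -0.004, 0, 0, 0.0], [-0.127, 0, -0.005, 0, 0, 0.0], [-0.158, 0, -0.007, 0, 0, 0.0], [-0.19, 0, -0.008, 0, 0, 0.0], [-0.222, 0, -0.009, 0, 0, 0.0], [-0.253, 0, -0.011, 0, 0, 0.0], [-0.285, 0, -0.012, 0, 0, 0.0], [-0.317, 0, -0.013, 0, 0, 0.0], [-0.348, 0, -0.015, 0, 0, 0.0], [-0.38, 0, -0.016, 0, 0, 0.0]]
6 [[-0.005, 0, 0, 0, 0, 0.0], [-0.009, 0, 0, 0, 0, 0.0], [-0.014, 0, 0, 0, 0, 0.0], [-0.019, 0, 0, 0, 0, 0.0], [-0.023, 0, 0, 0, 0, 0.0], [-0.028, 0, 0, 0, 0, 0.0]]
```

Emit:
send_rows(moves=[[0,0,0.076,0,0,0],[0,0,0.152,0,0,0],[0,0,0.228,0,0,0],[0,0,0.304,0,0,0],[0,0,0.376,0,0,0],[0,0,0.376,0,0,0]])

```text
time_s: 19.25
position: [0.5207, 0.0796, 0.1045]
tcp_rot: [[-0.033, 0.999, -0.003], [0.999, 0.033, -0.001], [-0.001, -0.003, -1.0]]
force: [-0.8, -0.2, 0.6]
opening: 0.689
grasp_force: 0.0
```

Emit:
send_rows(moves=[[-0.03,0,-0.001,0,0,0],[-0.06,0,-0.003,0,0,0],[-0.09,0,-0.004,0,0,0],[-0.12,0,-0.005,0,0,0],[-0.15,0,-0.007,0,0,0],[-0.18,0,-0.008,0,0,0],[-0.21,0,-0.009,0,0,0]])

```text
time_s: 19.95
position: [0.5239, 0.0269, 0.1086]
tcp_rot: [[-0.033, 0.999, 0.0], [0.999, 0.033, -0.001], [-0.001, 0.0, -1.0]]
force: [0.5, 1.7, -1.6]
opening: 0.689
grasp_force: 1.1
```

```bash
python3 -c "
from h import *
c=st(-155,27);d=st(-155,20)
planc([(*c,.110,91.9,9)],[(*d,.110,91.9,6)])
halves()"
```

```text
t 19.9 p [0.5239 0.0269 0.1086] a 91.9 f [ 0.5  1.7 -1.6] op 0.689
9 [[-0.019, -0.001, -0.001, 0, 0.001, 0.0], [-0.037, -0.001, -0.001, 0, 0.001, 0.0], [-0.056, -0.002, -0.002, 0, 0.001, 0.0], [-0.075, -0.002, -0.002, 0, 0.001, 0.0], [-0.093, -0.003, -0.003, 0, 0.001, 0.0], [-0.112, -0.004, -0.004, 0, 0.001, 0.0], [-0.131, -0.004, -0.004, 0, 0.001, 0.0], [-0.149, -0.005, -0.005, 0, 0.001, 0.0], [-0.168, -0.005, -0.006, 0, 0.001, 0.0]]
6 [[-0.005, 0, 0, 0, 0, 0.0], [-0.009, 0, 0, 0, 0, 0.0], [-0.014, 0, 0, 0, 0, 0.0], [-0.019, 0, 0, 0, 0, 0.0], [-0.023, 0, 0, 0, 0, 0.0], [-0.028, 0, 0, 0, 0, 0.0]]
scene 348 [214. 170.] 152.0 [ 528.2 -106.2] [107.7  48.4] 2.0
top 511 [285. 196.] 149.8 [ 527.4 -107.3] [99.3 50. ] 2.0
```

Emit:
send_rows(moves=[[-0.019,0,0,0,0,0],[-0.037,0,0,0,0,0],[-0.056,0,0,0,0,0],[-0.075,0,0,0,0,0],[-0.093,0,0,0,0,0],[-0.112,0,0,0,0,0],[-0.131,0,0,0,0,0],[-0.149,0,0,0,0,0],[-0.168,0,0,0,0,0]])

```text
time_s: 20.95
position: [0.5255, -0.0148, 0.1087]
tcp_rot: [[-0.034, 0.999, 0.001], [0.999, 0.034, -0.001], [-0.001, 0.001, -1.0]]
force: [-0.2, 4.2, 2.8]
opening: 0.689
grasp_force: 2.1
```

Emit:
send_rows(moves=[[-0.005,0,0,0,0,0],[-0.01,0,0,0,0,0],[-0.015,0,0,0,0,0],[-0.02,0,0,0,0,0]])

```text
time_s: 21.35
position: [0.5257, -0.0193, 0.1087]
tcp_rot: [[-0.034, 0.999, 0.001], [0.999, 0.034, -0.001], [-0.001, 0.001, -1.0]]
force: [0.3, 4.2, 2.3]
opening: 0.688
grasp_force: 2.3
```

Emit:
send_rows(moves=[[-0.005,0,0,0,0,0],[-0.01,0,0,0,0,0],[-0.015,0,0,0,0,0],[-0.02,0,0,0,0,0]])

```text
time_s: 21.75
position: [0.5256, -0.022, 0.1087]
tcp_rot: [[-0.035, 0.999, 0.001], [0.999, 0.035, 0.002], [0.002, 0.001, -1.0]]
force: [1.5, 15.1, 3.7]
opening: 0.692
grasp_force: 7.2
```

```bash
python3 -c "
from h import *
plan()
halves()"
```

```text
t 21.8 p [ 0.5256 -0.022   0.1087] a 92.0 f [ 1.5 15.1  3.7] op 0.692 gf 7.2
scene 474 [217. 170.] 151.9 [526.3 -94.6] [112.3  75.6] 2.6
top 363 [288. 200.] 149.8 [ 528.1 -113.7] [99.8 41.6] 2.1
```

```bash
python3 -c "
from h import *
u=st(-155,40);e=st(-255,60)
planc([(*u,.11,91.9,3),(*u,.2,91.9,4),(*e,.22,91.9,4),(*e,.22,91.9,1)])
"
```

```text
t 21.9 p [ 0.5257 -0.0223  0.1087] a 92.0 f [ 0.7 12.6  4.3] op 0.695
12 [[0.027, -0.002, -0.002, 0, -0.001, 0.0], [0.054, -0.004, -0.003, 0, -0.001, 0.001], [0.081, -0.006, -0.005, 0, -0.001, 0.001], [0.081, -0.006, -0.095, 0, -0.001, 0.001], [0.081, -0.006, -0.185, 0, -0.001, 0.001], [0.081, -0.005, -0.275, 0, -0.001, 0.001], [0.081, -0.005, -0.365, 0, -0.001, 0.001], [0.101, -0.105, -0.385, 0, -0.001, 0.001], [0.122, -0.205, -0.405, 0, -0.001, 0.001], [0.142, -0.305, -0.425, 0, -0.001, 0.001], [0.162, -0.405, -0.445, 0, -0.001, 0.001], [0.162, -0.405, -0.445, 0, -0.001, 0.001]]
```

Emit:
send_rows(moves=[[0.027,0,0,0,0,0],[0.054,0,0,0,0,0],[0.081,0,0,0,0,0],[0.081,0,-0.095,0,0,0],[0.081,0,-0.185,0,0,0],[0.081,0,-0.275,0,0,0],[0.081,0,-0.365,0,0,0],[0.15,-0.1,-0.385,0,0,0],[0.25,-0.2,-0.405,0,0,0],[0.35,-0.3,-0.425,0,0,0],[0.4,-0.4,-0.445,0,0,0],[0.4,-0.4,-0.445,0,0,0]], grip=0)

```text
time_s: 23.05
position: [0.4182, 0.0737, 0.2197]
tcp_rot: [[-0.036, 0.999, -0.003], [0.999, 0.036, -0.002], [-0.001, -0.003, -1.0]]
force: [0.3, 0.2, -0.3]
opening: 0.004
grasp_force: 0.0
```

```bash
cat >> h.py <<'E'
def level():
    # mould tops at front in station frame: per-half end positions via row bins of y
    t=np.radians(PHI); Rm=np.array([[np.cos(t),np.sin(t)],[-np.sin(t),np.cos(t)]])
    for n in("scene","top"):
        p,d=viewer.capture(n); W=cloud(n,d); Z=W[...,2]-(.002 if n=="scene" else 0)
        P=(W[...,:2]-AX)@Rm.T*1000; m=(Z>.145)&(Z<.158)&(P[...,0]<-80)&(P[...,0]>-235)&(abs(P[...,1])<110)
        Q=P[m]; out=[]
        for y0 in range(-90,100,15):
            q=Q[(Q[:,1]>=y0)&(Q[:,1]<y0+15),0]
            if len(q)>12: out.append((y0+7,round(float(q.min()),1),round(float(q.max()),1)))
        print(n,'y',round(float(Q[:,1].min()),1),round(float(Q[:,1].max()),1),out)
    return p
E
python3 -c "
from h import *
plan()
level();halves()"
```

```text
t 23.1 p [0.4182 0.0737 0.2197] a 92.1 f [ 0.3  0.2 -0.3] op 0.004 gf 0.0
scene y -108.4 109.9 [(-83, -206.8, -102.1), (-68, -205.2, -100.3), (-53, -204.5, -102.1), (-38, -211.6, -103.5), (-23, -210.7, -104.5), (-8, -212.0, -107.2), (7, -212.7, -107.2)]
top y -109.3 108.0 [(-83, -204.4, -104.8), (-68, -204.3, -107.3), (-53, -204.1, -107.1), (-38, -208.9, -107.2), (-23, -208.8, -109.9), (-8, -208.6, -109.3), (7, -208.5, -109.5)]
scene 696 [224. 170.] 152.1 [525.1 -81.3] [112.5  98.4] 2.0
top 1035 [273. 197.] 149.7 [524.4 -82. ] [104.7  99.4] 1.1
```

```bash
python3 -c "
from h import *
e=st(-250,-40);f=st(-228,-40);g=st(-215,-40)
planc([(*e,.22,1.9,11)],[(*e,.115,1.9,4),(*f,.115,1.9,3)],[(*g,.119,1.9,7),(*g,.119,1.9,1)])
"
```

```text
t 23.2 p [0.4239 0.0717 0.2199] a 91.9 f [ 1.2  0.  -0.5] op 0.007
11 [[-0.057, 0.001, 0, 0.002, 0.001, 0.091], [-0.114, 0.002, 0, 0.002, 0.001, 0.182], [-0.171, 0.002, 0, 0.002, 0.001, 0.273], [-0.229, 0.003, 0, 0.002, 0.001, 0.364], [-0.286, 0.004, 0, 0.002, 0.001, 0.455], [-0.343, 0.005, 0, 0.002, 0.001, 0.545], [-0.4, 0.005, 0, 0.002, 0, 0.636], [-0.457, 0.006, 0.001, 0.002, 0, 0.727], [-0.514, 0.007, 0.001, 0.002, 0, 0.818], [-0.572, 0.008, 0.001, 0.002, 0, 0.909], [-0.629, 0.009, 0.001, 0.002, 0, 1.0]]
7 [[0, 0, 0.105, 0, 0, 0.0], [0, 0, 0.21, 0, 0, 0.0], [0, 0, 0.315, 0, 0, 0.0], [0, 0, 0.42, 0, 0, 0.0], [0.029, 0, 0.42, 0, 0, 0.0], [0.059, 0, 0.42, 0, 0, 0.0], [0.088, 0, 0.42, 0, 0, 0.0]]
8 [[0.007, 0, -0.002, 0, 0, 0.0], [0.015, 0, -0.005, 0, 0, 0.0], [0.022, 0, -0.007, 0, 0, 0.0], [0.03, 0, -0.009, 0, 0, 0.0], [0.037, 0, -0.011, 0, 0, 0.0], [0.045, 0, -0.014, 0, 0, 0.0], [0.052, 0, -0.016, 0, 0, 0.0], [0.052, 0, -0.016, 0, 0, 0.0]]
```

Emit:
send_rows(moves=[[-0.057,0.001,0,0,0,0.091],[-0.114,0.002,0,0,0,0.182],[-0.171,0.002,0,0,0,0.273],[-0.229,0.003,0,0,0,0.364],[-0.286,0.004,0,0,0,0.455],[-0.343,0.005,0,0,0,0.545],[-0.4,0.005,0,0,0,0.636],[-0.457,0.006,0,0,0,0.727],[-0.514,0.007,0,0,0,0.818],[-0.572,0.008,0,0,0,0.909],[-0.629,0.009,0,0,0,1.0],[-0.629,0.009,0,0,0,1.0]], grip=0.6)

```text
time_s: 24.45
position: [0.4316, -0.0874, 0.2198]
tcp_rot: [[1.0, 0.031, 0.002], [0.031, -1.0, -0.003], [0.002, 0.003, -1.0]]
force: [0.6, -0.3, -0.1]
opening: 0.6
grasp_force: 0.0
```

Emit:
send_rows(moves=[[0,0,0.105,0,0,0],[0,0,0.21,0,0,0],[0,0,0.315,0,0,0],[0,0,0.42,0,0,0],[0.029,0,0.42,0,0,0],[0.059,0,0.42,0,0,0],[0.088,0,0.42,0,0,0],[0.088,0,0.42,0,0,0]])

```text
time_s: 25.25
position: [0.455, -0.0849, 0.1163]
tcp_rot: [[0.999, 0.035, 0.006], [0.035, -0.999, -0.003], [0.005, 0.004, -1.0]]
force: [-0.6, 0.7, -0.1]
opening: 0.598
grasp_force: 0.0
```

Emit:
send_rows(moves=[[0.007,0,-0.002,0,0,0],[0.015,0,-0.005,0,0,0],[0.022,0,-0.007,0,0,0],[0.03,0,-0.009,0,0,0],[0.037,0,-0.011,0,0,0],[0.037,0,-0.011,0,0,0]])

```text
time_s: 25.85
position: [0.4613, -0.0838, 0.1177]
tcp_rot: [[0.999, 0.034, 0.0], [0.034, -0.999, -0.001], [0.0, 0.001, -1.0]]
force: [-1.1, 0.2, -0.0]
opening: 0.601
grasp_force: 0.1
```

Emit:
send_rows(moves=[[0.005,0,-0.002,0,0,0],[0.01,0,-0.004,0,0,0],[0.015,0,-0.006,0,0,0],[0.015,0,-0.006,0,0,0]])

```text
time_s: 26.25
position: [0.4648, -0.0836, 0.119]
tcp_rot: [[0.999, 0.034, -0.0], [0.034, -0.999, -0.001], [-0.0, 0.001, -1.0]]
force: [-2.2, 0.8, -1.4]
opening: 0.6
grasp_force: 1.1
```

```bash
python3 -c "
from h import *
plan((*st(-215,-40),.119,1.9))
level()"
```

```text
t 26.2 p [ 0.4648 -0.0836  0.119 ] a 1.9 f [-2.2  0.8 -1.4] op 0.6 gf 1.1
[0.006, 0.002, 0.0, 0.001, 0.0, 0.0]
scene y -108.0 109.7 [(-83, -210.4, -102.1), (-68, -210.7, -100.7), (-53, -207.0, -99.9), (-38, -204.8, -103.2), (-23, -205.5, -101.8), (-8, -211.2, -103.9), (7, -206.4, -102.6)]
top y -109.6 108.2 [(-83, -144.3, -105.2), (-68, -136.7, -107.2), (-53, -126.3, -106.9), (-38, -125.9, -106.9), (-23, -115.2, -106.8), (-8, -136.1, -106.6), (7, -156.9, -106.6)]
```

Mould 0 is closed, with its inner ends level to within 0.5 mm (-106.9 against -106.6). Next I'll turn the wheel with knob0.

```bash
cat >> h.py <<'E'
def kn(t,z,r=232):  # t: wheel progress deg from front-left knob
    th=np.radians(135+t); return (*st(r*np.cos(th),r*np.sin(th)),z,-45+PHI+t)
def arc(t0,t1,n,z=.112): return [(*kn(t0+(t1-t0)*k/n,z),1) for k in range(1,n+1)]
E
python3 -c "
from h import *
f=st(-240,-40);m=st(-245,60)
planc([(*f,.12,1.9,2),(*f,.21,1.9,3),(*m,.21,-20,3)],[(*kn(0,.21),4),(*kn(0,.112),5),(*kn(0,.112),1)],arc(0,40,12),arc(40,90,12))
"
```

```text
t 26.4 p [ 0.4648 -0.0836  0.119 ] a 1.9 f [-1.6  0.5 -1.3] op 0.598
8 [[-0.047, 0.001, -0.002, 0.001, 0, 0.0], [-0.094, 0.002, -0.004, 0.001, 0, 0.0], [-0.094, 0.002, -0.124, 0.001, 0, 0.0], [-0.094, 0.002, -0.244, 0.001, 0, 0.0], [-0.094, 0.002, -0.364, 0.001, 0, 0.0], [-0.101, -0.131, -0.364, 0.001, 0, 0.081], [-0.108, -0.264, -0.364, 0.001, 0, 0.163], [-0.114, -0.398, -0.364, 0.001, 0, 0.244]]
10 [[0.036, -0.127, 0, 0, 0, 0.064], [0.073, -0.253, 0, 0, 0, 0.128], [0.109, -0.38, 0, 0, 0, 0.193], [0.145, -0.507, 0, 0, 0, 0.257], [0.145, -0.507, 0.078, 0, 0, 0.257], [0.145, -0.507, 0.157, 0, 0, 0.257], [0.145, -0.507, 0.235, 0, 0, 0.257], [0.145, -0.507, 0.314, 0, 0, 0.257], [0.145, -0.507, 0.392, 0, 0, 0.257], [0.145, -0.507, 0.392, 0, 0, 0.257]]
12 [[0.002, 0.054, 0, 0, 0, -0.037], [0.006, 0.108, 0, 0, 0, -0.074], [0.014, 0.161, 0, 0, 0, -0.111], [0.025, 0.214, 0, 0, 0, -0.148], [0.039, 0.266, 0, 0, 0, -0.185], [0.056, 0.317, 0, 0, 0, -0.222], [0.076, 0.368, 0, 0, 0, -0.259], [0.099, 0.416, 0, 0, 0, -0.296], [0.124, 0.464, 0, 0, 0, -0.333], [0.153, 0.51, 0, 0, 0, -0.37], [0.184, 0.554, 0, 0, 0, -0.407], [0.217, 0.597, 0, 0, 0, -0.444]]
12 [[0.002, 0.067, 0, 0, 0, -0.046], [0.01, 0.134, 0, 0, 0, -0.093], [0.022, 0.201, 0, 0, 0, -0.139], [0.039, 0.266, 0, 0, 0, -0.185], [0.061, 0.33, 0, 0, 0, -0.231], [0.087, 0.392, 0, 0, 0, -0.278], [0.118, 0.452, 0, 0, 0, -0.324], [0.153, 0.51, 0, 0, 0, -0.37], [0.192, 0.565, 0, 0, 0, -0.417], [0.235, 0.617, 0, 0, 0, -0.463], [0.281, 0.666, 0, 0, 0, -0.509], [0.331, 0.711, 0, 0, 0, -0.556]]
```

Emit:
send_rows(moves=[[-0.047,0,0,0,0,0],[-0.094,0,0,0,0,0],[-0.094,0,-0.124,0,0,0],[-0.094,0,-0.244,0,0,0],[-0.094,0,-0.364,0,0,0],[-0.101,-0.131,-0.364,0,0,0.081],[-0.108,-0.264,-0.364,0,0,0.163],[-0.114,-0.398,-0.364,0,0,0.244]], grip=0.5)

```text
time_s: 27.15
position: [0.4327, 0.0154, 0.2106]
tcp_rot: [[0.937, -0.349, 0.003], [-0.349, -0.937, -0.002], [0.003, 0.0, -1.0]]
force: [0.5, -0.3, -0.9]
opening: 0.5
grasp_force: 0.0
```

Emit:
send_rows(moves=[[0.036,-0.127,0,0,0,0.064],[0.073,-0.253,0,0,0,0.128],[0.109,-0.38,0,0,0,0.193],[0.145,-0.507,0,0,0,0.257],[0.145,-0.507,0,0,0,0.257],[0.145,-0.507,0.078,0,0,0.257],[0.145,-0.507,0.157,0,0,0.257],[0.145,-0.507,0.235,0,0,0.257],[0.145,-0.507,0.314,0,0,0.257],[0.145,-0.507,0.392,0,0,0.257],[0.145,-0.507,0.392,0,0,0.257]])

```text
time_s: 28.25
position: [0.5078, 0.1204, 0.11]
tcp_rot: [[0.729, -0.684, -0.005], [-0.684, -0.729, -0.002], [-0.003, 0.005, -1.0]]
force: [0.1, 0.5, 0.8]
opening: 0.502
grasp_force: 0.0
```

```bash
python3 -c "
from h import *
plan(kn(0,.112))
p,d=viewer.capture('scene'); cv2.imwrite('pics/s4.png',cv2.resize(p[130:290,130:350,::-1],(800,582),interpolation=cv2.INTER_CUBIC))"
```

```text
t 28.2 p [0.5078 0.1204 0.11  ] a -43.2 f [0.1 0.5 0.8] op 0.502 gf 0.0
[0.004, -0.01, -0.008, 0.003, 0.002, -0.001]
```

View pics/s4.png

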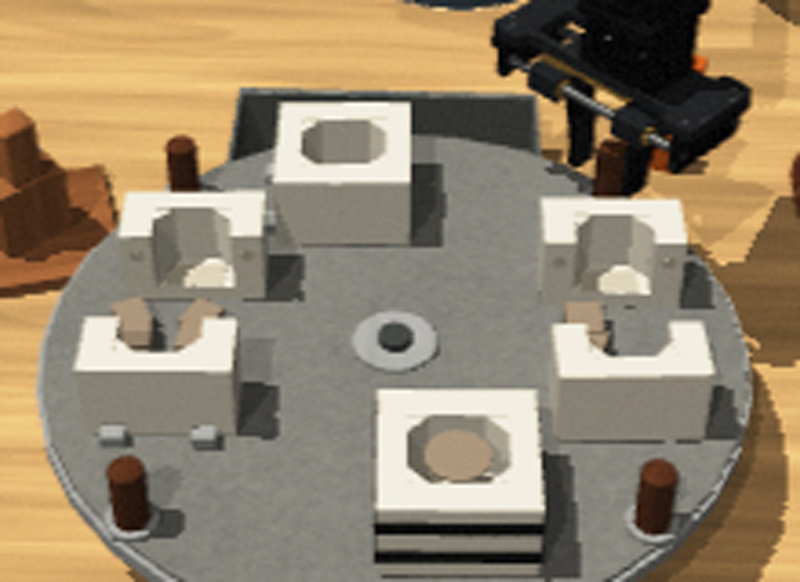

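Mould 0 is closed and level (345,150), and the fingers straddle knob0 (608,165).

Emit:
send_rows(moves=[[0.002,0.054,0,0,0,-0.037],[0.006,0.108,0,0,0,-0.074],[0.014,0.161,0,0,0,-0.111],[0.025,0.214,0,0,0,-0.148],[0.039,0.266,0,0,0,-0.185],[0.056,0.317,0,0,0,-0.222],[0.076,0.368,0,0,0,-0.259],[0.099,0.416,0,0,0,-0.296],[0.124,0.464,0,0,0,-0.333],[0.153,0.51,0,0,0,-0.37],[0.184,0.554,0,0,0,-0.407],[0.217,0.597,0,0,0,-0.444]])

```text
time_s: 29.5
position: [0.45, -0.0244, 0.1133]
tcp_rot: [[0.998, -0.056, 0.007], [-0.056, -0.998, -0.0], [0.007, -0.0, -1.0]]
force: [4.1, 6.8, -3.3]
opening: 0.502
grasp_force: 3.4
```

Emit:
send_rows(moves=[[0.002,0.067,0,0,0,-0.046],[0.01,0.134,0,0,0,-0.093],[0.022,0.201,0,0,0,-0.139],[0.039,0.266,0,0,0,-0.185],[0.061,0.33,0,0,0,-0.231],[0.087,0.392,0,0,0,-0.278],[0.118,0.452,0,0,0,-0.324],[0.153,0.51,0,0,0,-0.37],[0.192,0.565,0,0,0,-0.417],[0.235,0.617,0,0,0,-0.463],[0.281,0.666,0,0,0,-0.509],[0.331,0.711,0,0,0,-0.556]])

```text
time_s: 30.7
position: [0.5207, -0.2074, 0.1138]
tcp_rot: [[0.682, 0.731, 0.001], [0.731, -0.682, -0.002], [-0.0, 0.002, -1.0]]
force: [0.6, -0.3, 0.6]
opening: 0.5
grasp_force: 0.4
```

Emit:
send_rows(moves=[[0,0,0,0,0,0],[0,0,0,0,0,0],[0,0,0,0,0,0],[0,0,0,0,0,0],[0,0,-0.1,0,0,0],[0,0,-0.2,0,0,0],[0,0,-0.3,0,0,0],[0,0,-0.4,0,0,0],[0,0,-0.4,0,0,0],[0,0,-0.4,0,0,0]], grip=1)

```text
time_s: 31.7
position: [0.5205, -0.2061, 0.2126]
tcp_rot: [[0.684, 0.729, 0.001], [0.729, -0.684, -0.002], [-0.0, 0.002, -1.0]]
force: [0.3, 0.5, -0.5]
opening: 1.0
grasp_force: 0.0
```

```bash
cat >> h.py <<'E'
def stat():  # deck objects in station frame from top view
    t=np.radians(PHI); Rm=np.array([[np.cos(t),np.sin(t)],[-np.sin(t),np.cos(t)]])
    for n in("top","scene"):
        p,d=viewer.capture(n); W=cloud(n,d).copy(); Z=W[...,2]-(.002 if n=="scene" else 0)
        W[...,:2]=(W[...,:2]-AX)@Rm.T; r=np.hypot(W[...,0],W[...,1])<.26
        for nm,a,b in(("top",.145,.158),("scrap",.104,.113)):
            for c in clusters(W,r&(Z>a)&(Z<b),90 if nm=="scrap" else 200): print(n,nm,*c)
    return p
E
python3 -c "
from h import *
X=(.4795,-.3461)
plan(kn(90,.21),(*X,.21,132.5))
stat()"
```

```text
t 31.7 p [ 0.5205 -0.2061  0.2126] a 46.8 f [ 0.3  0.5 -0.5] op 1.0 gf 0.0
[0.001, 0.003, 0.01, 0.001, 0.0, -0.001]
[-0.521, 0.263, 0.011, 0.001, 0.001, -0.952]
top top 478 [230.  83.] 149.7 [154.5  65.1] [ 49.1 102.4] 89.5
top top 472 [283.  86.] 149.5 [144.5 -69.2] [102.1  50.1] 1.3
top top 973 [315. 123.] 149.8 [  39.2 -155.9] [101.6 101.6] 1.4
top top 1015 [198. 154.] 149.7 [-39.7 155.2] [100. 101.] 89.8
top top 506 [285. 196.] 149.9 [-154.3  -64.5] [49.6 99.7] 89.4
top top 520 [230. 197.] 149.7 [-155.4   67. ] [100.1  50.1] 1.6
top scrap 157 [255.  79.] 109.1 [182.7  -0.4] [27.4 52.5] 6.8
top scrap 157 [255.  95.] 108.7 [134.8   0.7] [51.3 29. ] 80.3
top scrap 163 [256. 191.] 109.0 [-135.4    3.1] [49.1 27.3] 89.8
scene top 324 [214. 170.] 152.0 [-155.6  -64.2] [ 48.1 111.1] 89.8
scene top 321 [265. 170.] 152.2 [-154.1   68.8] [106.2  49.7] 1.1
scene top 787 [299. 198.] 151.9 [-39.  156.5] [100.7 105.2] 90.0
scene top 885 [174. 219.] 151.7 [  41.2 -154.2] [100.7 103.4] 90.0
scene top 547 [205. 251.] 151.9 [146.7 -67.8] [103.8  49.8] 1.4
scene top 566 [269. 254.] 151.7 [155.5  66.7] [106.   48.9] 0.1
scene scrap 121 [239. 186.] 111.0 [-133.7    4.9] [30.4 51.5] 5.0
scene scrap 104 [300. 222.] 111.2 [ 11.3 157.1] [101.5   7.6] 90.0
scene scrap 109 [173. 244.] 110.9 [  89.5 -153.1] [ 7.  98.4] 0.7
scene scrap 202 [239. 260.] 111.0 [138.2   2.6] [53.2 32.7] 89.0
scene scrap 217 [239. 275.] 111.0 [184.1   1.6] [29.3 51.5] 9.0
```

```bash
cat >> h.py <<'E'
def pick(y):
    X=(.4795,-.3461); i=st(-60,y); o=st(-250,y); q=st(-160,y)
    return [(*X,.21,132.5,11),(*X,.21,132.5,1)],[(*X,.0815,132.5,6),(*X,.0815,132.5,2)],[(*X,.0815,132.5,1),(*X,.25,132.5,6),(.52,-.26,.25,120,3)],[(*i,.25,91.9,6),(*i,.25,91.9,1),(*i,.17,91.9,4)],[(*i,.1625,91.9,1),(*i,.1625,91.9,1),(*q,.1625,91.9,8)],[(*o,.1625,91.9,8),(*o,.1625,91.9,1),(*q,.1625,91.9,3)]
E
python3 -c "
from h import *
planc(*pick(1))"
```

```text
t 31.8 p [ 0.5198 -0.2058  0.2112] a 46.8 f [-0.7 -0.   0.2] op 1.004
12 [[-0.047, 0.024, 0, -0.001, 0.001, -0.087], [-0.094, 0.048, 0.001, -0.001, 0.001, -0.173], [-0.142, 0.073, 0.001, -0.001, 0, -0.26], [-0.189, 0.097, 0.002, -0.001, 0, -0.346], [-0.236, 0.121, 0.002, -0.001, 0, -0.433], [-0.283, 0.145, 0.003, -0.001, 0, -0.519], [-0.331, 0.169, 0.003, -0.001, 0, -0.606], [-0.378, 0.194, 0.004, -0.001, 0, -0.692], [-0.425, 0.218, 0.004, -0.001, 0, -0.779], [-0.472, 0.242, 0.005, -0.001, 0, -0.865], [-0.52, 0.266, 0.005, -0.001, 0, -0.952], [-0.52, 0.266, 0.005, -0.001, 0, -0.952]]
8 [[0, 0, 0.086, 0, 0, 0.0], [0, 0, 0.171, 0, 0, 0.0], [0, 0, 0.257, 0, 0, 0.0], [0, 0, 0.343, 0, 0, 0.0], [0, 0, 0.428, 0, 0, 0.0], [0, 0, 0.514, 0, 0, 0.0], [0, 0, 0.514, 0, 0, 0.0], [0, 0, 0.514, 0, 0, 0.0]]
10 [[0, 0, 0, 0, 0, 0.0], [0, 0, -0.112, 0, 0, 0.0], [0, 0, -0.225, 0, 0, 0.0], [0, 0, -0.337, 0, 0, 0.0], [0, 0, -0.449, 0, 0, 0.0], [0, 0, -0.562, 0, 0, 0.0], [0, 0, -0.674, 0, 0, 0.0], [0.048, 0.117, -0.674, 0, 0, 0.046], [0.096, 0.235, -0.674, 0, 0, 0.093], [0.144, 0.352, -0.674, 0, 0, 0.139]]
[... 257 characters left out ...]
 [0.569, 0.79, 0.16, 0, 0, 0.312], [0.569, 0.79, 0.24, 0, 0, 0.312], [0.569, 0.79, 0.32, 0, 0, 0.312]]
10 [[0, 0, 0.03, 0, 0, 0.0], [0, 0, 0.03, 0, 0, 0.0], [0, -0.05, 0.03, 0, 0, 0.0], [0, -0.1, 0.03, 0, 0, 0.0], [0, -0.15, 0.03, 0, 0, 0.0], [0, -0.2, 0.03, 0, 0, 0.0], [0, -0.25, 0.03, 0, 0, 0.0], [0, -0.3, 0.03, 0, 0, 0.0], [0, -0.35, 0.03, 0, 0, 0.0], [0, -0.4, 0.03, 0, 0, 0.0]]
12 [[0, -0.045, 0, 0, 0, 0.0], [0, -0.09, 0, 0, 0, 0.0], [0, -0.135, 0, 0, 0, 0.0], [0, -0.18, 0, 0, 0, 0.0], [0, -0.225, 0, 0, 0, 0.0], [0, -0.27, 0, 0, 0, 0.0], [0, -0.315, 0, 0, 0, 0.0], [0, -0.36, 0, 0, 0, 0.0], [0, -0.36, 0, 0, 0, 0.0], [0, -0.24, 0, 0, 0, 0.0], [0, -0.12, 0, 0, 0, 0.0], [0, 0, 0, 0, 0, 0.0]]
```

Emit:
send_rows(moves=[[-0.047,0.024,0,0,0,-0.087],[-0.094,0.048,0.001,0,0,-0.173],[-0.142,0.073,0.001,0,0,-0.26],[-0.189,0.097,0.002,0,0,-0.346],[-0.236,0.121,0.002,0,0,-0.433],[-0.283,0.145,0.003,0,0,-0.519],[-0.331,0.169,0.003,0,0,-0.606],[-0.378,0.194,0.004,0,0,-0.692],[-0.425,0.218,0.004,0,0,-0.779],[-0.472,0.242,0.005,0,0,-0.865],[-0.52,0.266,0.005,0,0,-0.952],[-0.52,0.266,0.005,0,0,-0.952]])

```text
time_s: 33.0
position: [0.4795, -0.3478, 0.2096]
tcp_rot: [[-0.674, 0.739, -0.001], [0.739, 0.674, -0.0], [0.001, -0.001, -1.0]]
force: [0.6, -0.1, -0.8]
opening: 0.999
grasp_force: 0.0
```

Emit:
send_rows(moves=[[0,0,0.086,0,0,0],[0,0,0.171,0,0,0],[0,0,0.257,0,0,0],[0,0,0.343,0,0,0],[0,0,0.428,0,0,0],[0,0,0.514,0,0,0],[0,0,0.514,0,0,0],[0,0,0.514,0,0,0]])

```text
time_s: 33.8
position: [0.4802, -0.3461, 0.0822]
tcp_rot: [[-0.675, 0.738, -0.001], [0.738, 0.675, 0.0], [0.001, -0.0, -1.0]]
force: [-0.2, -0.1, -0.2]
opening: 0.997
grasp_force: 0.0
```

Emit:
send_rows(moves=[[0,0,0,0,0,0],[0,0,0,0,0,0],[0,0,0,0,0,0],[0,0,0,0,0,0],[0,0,0,0,0,0],[0,0,0,0,0,0],[0,0,0,0,0,0],[0,0,0,0,0,0],[0,0,0,0,0,0],[0,0,0,0,0,0],[0,0,0,0,0,0]], grip=0)

```text
time_s: 34.9
position: [0.4804, -0.347, 0.0828]
tcp_rot: [[-0.676, 0.737, 0.001], [0.737, 0.676, -0.001], [-0.001, -0.0, -1.0]]
force: [-0.5, -0.7, 0.3]
opening: 0.339
grasp_force: 30.0
```

Emit:
send_rows(moves=[[0,0,-0.05,0,0,0],[0,0,-0.112,0,0,0],[0,0,-0.225,0,0,0],[0,0,-0.337,0,0,0],[0,0,-0.449,0,0,0],[0,0,-0.562,0,0,0],[0,0,-0.674,0,0,0],[0.048,0.117,-0.674,0,0,0.046],[0.096,0.235,-0.674,0,0,0.093],[0.144,0.352,-0.674,0,0,0.139]])

```text
time_s: 35.9
position: [0.5206, -0.2597, 0.2518]
tcp_rot: [[-0.497, 0.868, 0.001], [0.868, 0.497, -0.001], [-0.001, -0.0, -1.0]]
force: [-0.1, 0.8, -3.4]
opening: 0.346
grasp_force: 30.0
```

Emit:
send_rows(moves=[[0.095,0.132,0,0,0,0.052],[0.19,0.263,0,0,0,0.104],[0.285,0.395,0,0,0,0.156],[0.38,0.526,0,0,0,0.208],[0.475,0.658,0,0,0,0.26],[0.569,0.79,0,0,0,0.312],[0.569,0.79,0,0,0,0.312],[0.569,0.79,0.08,0,0,0.312],[0.569,0.79,0.16,0,0,0.312],[0.569,0.79,0.24,0,0,0.312],[0.569,0.79,0.32,0,0,0.312],[0.569,0.79,0.35,0,0,0.312]])

```text
time_s: 37.1
position: [0.6187, -0.039, 0.1615]
tcp_rot: [[-0.034, 0.999, -0.004], [0.999, 0.034, -0.0], [-0.0, -0.004, -1.0]]
force: [-0.8, 0.7, -3.5]
opening: 0.343
grasp_force: 30.0
```

```bash
python3 -c "
from h import *
plan((*st(-60,1),.1625,91.9))
p,d=viewer.capture('scene'); cv2.imwrite('pics/s5.png',cv2.resize(p[130:290,130:350,::-1],(800,582),interpolation=cv2.INTER_CUBIC))"
```

```text
t 37.1 p [ 0.6187 -0.039   0.1615] a 91.9 f [-0.8  0.7 -3.5] op 0.343 gf 30.0
[0.004, 0.004, -0.004, -0.003, 0.0, 0.0]
```

View pics/s5.png

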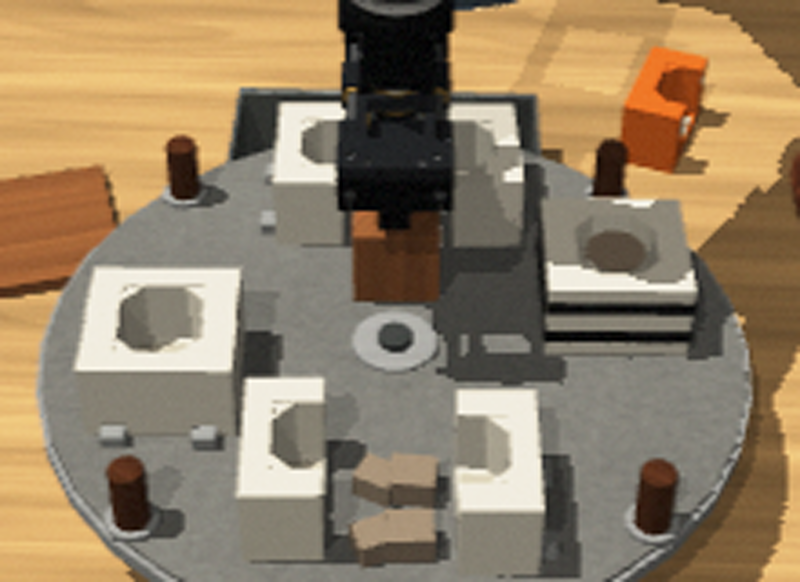

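The scraper stands at the inner end of station 1's channel (395,255), mould 0 (160,320) is closed, and station 3's scraps (400,480 and 395,535) are undisturbed. Sweeping now.

Emit:
send_rows(moves=[[0,0,-0.006,0,0,0],[0,-0.05,-0.006,0,0,0],[0,-0.1,-0.006,0,0,0],[0,-0.15,-0.006,0,0,0],[0,-0.2,-0.006,0,0,0],[0,-0.25,-0.006,0,0,0],[0,-0.3,-0.006,0,0,0],[0,-0.35,-0.006,0,0,0],[0,-0.4,-0.006,0,0,0]])

```text
time_s: 38.05
position: [0.5217, -0.0428, 0.1668]
tcp_rot: [[-0.034, 0.999, 0.005], [0.999, 0.034, -0.003], [-0.003, 0.004, -1.0]]
force: [0.8, 0.3, -2.6]
opening: 0.341
grasp_force: 30.0
```

Emit:
send_rows(moves=[[0,-0.045,0,0,0,0],[0,-0.09,0,0,0,0],[0,-0.135,0,0,0,0],[0,-0.18,0,0,0,0],[0,-0.225,0,0,0,0],[0,-0.27,0,0,0,0],[0,-0.315,0,0,0,0],[0,-0.36,0,0,0,0],[0,-0.36,0,0,0,0],[0,-0.24,0,0,0,0],[0,-0.12,0,0,0,0],[0,0,0,0,0,0]])

```text
time_s: 39.25
position: [0.5225, -0.0425, 0.1651]
tcp_rot: [[-0.033, 0.999, 0.002], [0.999, 0.033, -0.002], [-0.002, 0.002, -1.0]]
force: [0.3, -0.6, -3.1]
opening: 0.342
grasp_force: 30.0
```

Emit:
send_rows(moves=[[0,0,0,0,0,0],[0,0,-0.1,0,0,0],[0,0,-0.2,0,0,0],[0,0,-0.3,0,0,0],[0,0,-0.35,0,0,0],[0,0,-0.35,0,0,0]])

```text
time_s: 39.85
position: [0.5219, -0.0425, 0.2542]
tcp_rot: [[-0.034, 0.999, 0.005], [0.999, 0.034, -0.003], [-0.003, 0.005, -1.0]]
force: [0.2, -0.8, -3.0]
opening: 0.342
grasp_force: 30.0
```

```bash
cat >> h.py <<'E'
def place(zp,hy):
    X=(.4795,-.3461); b=st(-155,hy+25+28)
    return [(.48,-.2,.25,112,5)],[(*X,.25,132.5,4),(*X,.25,132.5,1),(*X,.11,132.5,4)],[(*X,zp,132.5,4),(*X,zp,132.5,2)],[(*X,zp,132.5,4),(*X,.21,132.5,5)],[(.47,-.14,.21,112,5)],[(*b,.21,91.9,7),(*b,.21,91.9,2),],[(*b,.106,91.9,3),(*b,.106,91.9,2)]
E
python3 -c "
from h import *
planc(*place(.0838,67))
p=stat()
p,d=viewer.capture('top');W=cloud('top',d);Z=W[...,2]
for c in clusters(W,(Z>.008)&(Z<.05)&(W[...,0]<.46)&(W[...,0]>.33)&(W[...,1]<.08)&(W[...,1]>-.19),20): print(*c)
" | grep -v "top top"
```

```text
t 39.9 p [ 0.5219 -0.0425  0.2542] a 91.9 f [ 0.2 -0.8 -3. ] op 0.342
5 [[-0.125, -0.038, 0.004, 0.003, 0.002, -0.045], [-0.25, -0.075, 0.007, 0.003, 0.002, -0.089], [-0.374, -0.113, 0.011, 0.003, 0.002, -0.134], [-0.499, -0.151, 0.014, 0.003, 0.002, -0.178], [-0.624, -0.189, 0.018, 0.003, 0.002, -0.223]]
9 [[-0.135, -0.055, 0, 0, 0, -0.057], [-0.271, -0.11, 0, 0, 0, -0.114], [-0.406, -0.166, 0, 0, 0, -0.171], [-0.541, -0.221, 0, 0, 0, -0.228], [-0.541, -0.221, 0, 0, 0, -0.228], [-0.541, -0.221, 0.14, 0, 0, -0.228], [-0.541, -0.221, 0.28, 0, 0, -0.228], [-0.541, -0.221, 0.42, 0, 0, -0.228], [-0.541, -0.221, 0.56, 0, 0, -0.228]]
6 [[0, 0, 0.026, 0, 0, 0.0], [0, 0, 0.052, 0, 0, 0.0], [0, 0, 0.079, 0, 0, 0.0], [0, 0, 0.105, 0, 0, 0.0], [0, 0, 0.105, 0, 0, 0.0], [0, 0, 0.105, 0, 0, 0.0]]
9 [[0, 0, 0, 0, 0, 0.0], [0, 0, 0, 0, 0, 0.0], [0, 0, 0, 0, 0, 0.0], [0, 0, 0, 0, 0, 0.0], [0, 0, -0.101, 0, 0, 0.0], [0, 0, -0.202, 0, 0, 0.0], [0, 0, -0.303, 0, 0, 0.0], [0, 0, -0.404, 0, 0, 0.0], [0, 0, -0.505, 0, 0, 0.0]]
5 [[0.127, 0.106, 0, 0, 0, 0.046], [0.253, 0.212, 0, 0, 0, 0.091], [0.38, 0.317
[... 640 characters left out ...]
 320 [214. 169.] 152.1 [-154.4  -64.1] [ 48.4 104.7] 89.9
scene top 322 [265. 170.] 152.1 [-153.    68.8] [107.5  49.7] 1.0
scene top 788 [299. 198.] 152.0 [-40.5 156.5] [100.5 108.1] 89.6
scene top 884 [174. 219.] 151.9 [  41.1 -154.3] [103.9 101.2] 0.0
scene top 549 [205. 251.] 151.7 [146.7 -67.7] [103.1  49.8] 1.3
scene top 561 [269. 254.] 151.8 [155.4  66.8] [103.9  49.1] 0.2
scene scrap 102 [300. 222.] 110.6 [ 11.3 157.2] [100.8   7.7] 88.6
scene scrap 102 [175. 244.] 110.7 [  89.9 -149.3] [ 8.2 90.7] 1.7
scene scrap 200 [239. 260.] 110.9 [136.8   2.8] [52.7 30.3] 81.7
scene scrap 221 [239. 275.] 110.9 [184.6   1.1] [30.1 52.1] 5.6
124 [303. 249.] 30.0 [ 386.1 -176.3] [ 49.5 125.1] 64.0
```

Emit:
send_rows(moves=[[-0.125,-0.038,0,0,0,-0.045],[-0.25,-0.075,0,0,0,-0.089],[-0.374,-0.113,0,0,0,-0.134],[-0.499,-0.151,0,0,0,-0.178],[-0.624,-0.189,0,0,0,-0.223]])

```text
time_s: 40.5
position: [0.4776, -0.2003, 0.2511]
tcp_rot: [[-0.377, 0.926, -0.002], [0.926, 0.377, 0.001], [0.001, -0.001, -1.0]]
force: [-0.1, -0.4, -2.9]
opening: 0.343
grasp_force: 30.0
```

Emit:
send_rows(moves=[[-0.135,-0.055,0,0,0,-0.057],[-0.271,-0.11,0,0,0,-0.114],[-0.406,-0.166,0,0,0,-0.171],[-0.541,-0.221,0,0,0,-0.228],[-0.541,-0.221,0,0,0,-0.228],[-0.541,-0.221,0.14,0,0,-0.228],[-0.541,-0.221,0.28,0,0,-0.228],[-0.541,-0.221,0.42,0,0,-0.228],[-0.541,-0.221,0.56,0,0,-0.228],[-0.541,-0.221,0.56,0,0,-0.228],[-0.541,-0.221,0.56,0,0,-0.228]])

```text
time_s: 41.6
position: [0.4779, -0.3451, 0.1119]
tcp_rot: [[-0.676, 0.737, -0.001], [0.737, 0.676, 0.001], [0.002, -0.0, -1.0]]
force: [1.0, 0.1, -2.4]
opening: 0.342
grasp_force: 30.0
```

```bash
python3 -c "
from h import *
plan((.4795,-.3461,.0835,132.5))
p,d=viewer.capture('top');W=cloud('top',d);Z=W[...,2]
for c in clusters(W,(Z>.008)&(Z<.05)&(W[...,0]<.46)&(W[...,0]>.33)&(W[...,1]<.08)&(W[...,1]>-.19),20): print(*c)
"
```

```text
t 41.6 p [ 0.4779 -0.3451  0.1119] a 132.5 f [ 1.   0.1 -2.4] op 0.342 gf 30.0
[-0.008, 0.002, 0.113, -0.0, -0.001, 0.0]
94 [223. 253.] 20.5 [395.1  21.8] [112.2  97.1] 0.6
56 [255. 235.] 22.9 [426.6 -41.3] [11.6 49.3] 1.1
152 [264. 248.] 24.1 [387.5 -65.9] [27.1 59.6] 18.7
30 [248. 248.] 34.0 [389.6 -20.4] [12.2 19. ] 72.6
```

Emit:
send_rows(moves=[[-0.008,0.002,0.03,0,0,0],[-0.008,0.002,0.06,0,0,0],[-0.008,0.002,0.09,0,0,0],[-0.008,0.002,0.113,0,0,0],[-0.008,0.002,0.115,0,0,0],[-0.008,0.002,0.115,0,0,0]])

```text
time_s: 42.25
position: [0.48, -0.3471, 0.0838]
tcp_rot: [[-0.676, 0.737, 0.0], [0.737, 0.676, -0.001], [-0.001, -0.0, -1.0]]
force: [0.6, 0.3, -2.9]
opening: 0.342
grasp_force: 30.0
```

Emit:
send_rows(moves=[[0,0,0,0,0,0],[0,0,0,0,0,0],[0,0,0,0,0,0],[0,0,0,0,0,0],[0,0,-0.101,0,0,0],[0,0,-0.202,0,0,0],[0,0,-0.303,0,0,0],[0,0,-0.404,0,0,0],[0,0,-0.505,0,0,0]], grip=1)

```text
time_s: 43.15
position: [0.48, -0.3469, 0.2115]
tcp_rot: [[-0.676, 0.737, 0.001], [0.737, 0.676, -0.002], [-0.002, -0.0, -1.0]]
force: [-0.1, -0.4, -0.3]
opening: 0.981
grasp_force: 0.0
```

Emit:
send_rows(moves=[[0.127,0.106,0,0,0,0.046],[0.253,0.212,0,0,0,0.091],[0.38,0.317,0,0,0,0.137],[0.507,0.423,0,0,0,0.182],[0.633,0.529,0,0,0,0.228]], grip=0.69)

```text
time_s: 43.65
position: [0.4703, -0.1395, 0.2104]
tcp_rot: [[-0.371, 0.929, 0.001], [0.929, 0.371, -0.002], [-0.002, 0.001, -1.0]]
force: [0.5, -0.1, -0.2]
opening: 0.706
grasp_force: 0.0
```

Emit:
send_rows(moves=[[0.104,0.074,0,0,0,0.032],[0.209,0.147,0,0,0,0.064],[0.313,0.221,0,0,0,0.096],[0.418,0.294,0,0,0,0.128],[0.522,0.368,0,0,0,0.16],[0.627,0.442,0,0,0,0.191],[0.731,0.515,0,0,0,0.223],[0.731,0.515,0,0,0,0.223],[0.731,0.515,0,0,0,0.223]])

```text
time_s: 44.55
position: [0.5214, 0.0771, 0.2099]
tcp_rot: [[-0.036, 0.999, 0.001], [0.999, 0.036, -0.002], [-0.002, 0.001, -1.0]]
force: [-0.2, 0.3, 0.0]
opening: 0.693
grasp_force: 0.0
```

Emit:
send_rows(moves=[[0,0,0.139,0,0,0],[0,0,0.277,0,0,0],[0,0,0.396,0,0,0],[0,0,0.396,0,0,0],[0,0,0.396,0,0,0]])

```text
time_s: 45.05
position: [0.5215, 0.0756, 0.1109]
tcp_rot: [[-0.032, 0.999, -0.0], [0.999, 0.032, -0.001], [-0.001, -0.0, -1.0]]
force: [-0.4, 0.2, 0.4]
opening: 0.692
grasp_force: 0.0
```

```bash
python3 -c "
from h import *
planc([(*st(-155,120),.11,91.9,1),(*st(-155,24),.111,91.9,1)],[(*st(-155,19),.111,91.9,1)])
halves()"
```

```text
t 45.0 p [0.5215 0.0756 0.1109] a 91.9 f [-0.4  0.2  0.4] op 0.692
2 [[0.009, -0.002, 0.004, 0, 0.001, -0.0], [-0.375, -0.002, 0, 0, 0.001, -0.0]]
1 [[-0.02, 0, 0, 0, 0, 0.0]]
scene 344 [214. 170.] 151.8 [ 527.  -106.3] [106.   48.1] 1.6
scene 287 [263. 170.] 151.7 [522.4  24.8] [109.9  48.1] 4.0
top 512 [285. 196.] 149.8 [ 527.6 -106.7] [99.5 50. ] 1.2
top 177 [233. 211.] 149.8 [494.8  17.4] [44.3 38.8] 1.7
```

Emit:
send_rows(moves=[[-0.03,-0.001,0,0,0,0],[-0.06,-0.002,0,0,0,0],[-0.09,-0.002,0,0,0,0],[-0.12,-0.002,0,0,0,0],[-0.15,-0.002,0,0,0,0],[-0.18,-0.002,0,0,0,0],[-0.21,-0.002,0,0,0,0],[-0.24,-0.002,0,0,0,0],[-0.27,-0.002,0,0,0,0],[-0.3,-0.002,0,0,0,0],[-0.33,-0.002,0,0,0,0],[-0.355,-0.002,0,0,0,0]])

```text
time_s: 46.35
position: [0.524, -0.0119, 0.1117]
tcp_rot: [[-0.032, 0.999, 0.001], [0.999, 0.032, 0.0], [0.0, 0.001, -1.0]]
force: [-1.1, 5.3, 4.1]
opening: 0.688
grasp_force: 2.8
```

Emit:
send_rows(moves=[[-0.01,0,0,0,0,0],[-0.02,0,0,0,0,0],[-0.03,0,0,0,0,0],[-0.035,0,0,0,0,0],[-0.04,0,0,0,0,0],[-0.04,0,0,0,0,0]])

```text
time_s: 46.95
position: [0.5242, -0.0209, 0.1115]
tcp_rot: [[-0.034, 0.999, 0.001], [0.999, 0.034, 0.001], [0.001, 0.001, -1.0]]
force: [0.6, 7.9, 4.5]
opening: 0.692
grasp_force: 3.9
```

```bash
python3 -c "
from h import *
plan((*st(-155,19),.111,91.9))
level()"
```

```text
t 47.0 p [ 0.5242 -0.0209  0.1115] a 91.9 f [0.6 7.9 4.5] op 0.692 gf 3.9
[-0.009, -0.0, 0.002, 0.001, -0.001, 0.0]
scene y -89.0 110.0 [(-83, -205.2, -100.9), (-68, -204.7, -102.6), (-53, -204.3, -100.2), (-38, -207.9, -103.9), (-23, -206.8, -105.8), (7, -207.7, -106.0)]
top y -90.5 108.3 [(-83, -204.5, -104.8), (-68, -204.3, -113.1), (-53, -204.1, -183.4)]
```

```bash
cat >> h.py <<'E'
def lev():
    u=st(-155,40);m=st(-245,60);e=st(-250,-40);f=st(-228,-40);g=st(-215,-40);h=st(-240,-40)
    return [(*st(-155,18.5),.111,91.9,2),(*st(-155,18.5),.111,91.9,1),(*u,.111,91.9,2),(*u,.21,91.9,4),],[(*m,.21,50,6),(*e,.21,1.9,6)],[(*e,.115,1.9,4),(*f,.115,1.9,3),(*f,.115,1.9,1)],[(*g,.119,1.9,8),(*g,.119,1.9,2)]
E
python3 -c "
from h import *
planc(*lev())"
```

```text
t 47.0 p [ 0.5242 -0.0209  0.1114] a 91.9 f [-0.   7.8  4.8] op 0.688
9 [[-0.006, 0, 0.001, 0.001, 0, 0.0], [-0.011, 0, 0.002, 0.001, 0, 0.0], [-0.011, 0, 0.002, 0.001, 0, 0.0], [0.032, 0, 0.002, 0.001, 0, 0.0], [0.075, 0, 0.002, 0.001, 0, 0.0], [0.075, 0, -0.097, 0.001, 0, 0.0], [0.075, 0, -0.196, 0.001, 0, 0.0], [0.075, 0, -0.295, 0.001, 0, 0.0], [0.075, 0, -0.394, 0.001, 0, 0.0]]
12 [[0.013, -0.06, 0, 0, 0, 0.078], [0.027, -0.12, 0, 0, 0, 0.155], [0.04, -0.18, 0, 0, 0, 0.233], [0.053, -0.24, 0, 0, 0, 0.31], [0.067, -0.3, 0, 0, 0, 0.388], [0.08, -0.36, 0, 0, 0, 0.466], [0.013, -0.363, 0, 0, 0, 0.555], [-0.053, -0.367, 0, 0, 0, 0.644], [-0.12, -0.37, 0, 0, 0, 0.733], [-0.187, -0.373, 0, 0, 0, 0.822], [-0.253, -0.377, 0, 0, 0, 0.911], [-0.32, -0.38, 0, 0, 0, 1.0]]
8 [[0, 0, 0.095, 0, 0, 0.0], [0, 0, 0.19, 0, 0, 0.0], [0, 0, 0.285, 0, 0, 0.0], [0, 0, 0.38, 0, 0, 0.0], [0.029, 0, 0.38, 0, 0, 0.0], [0.059, 0, 0.38, 0, 0, 0.0], [0.088, 0, 0.38, 0, 0, 0.0], [0.088, 0, 0.38, 0, 0, 0.0]]
10 [[0.006, 0, -0.002, 0, 0, 0.0], [0.013, 0, -0.004, 0, 0, 0.0], [0.02, 0, -0.006, 0, 0, 0.0], [0.026, 0, -0.008, 0, 0, 0.0], [0.032, 0, -0.01, 0, 0, 0.0], [0.039, 0, -0.012, 0, 0, 0.0], [0.046, 0, -0.014, 0, 0, 0.0], [0.052, 0, -0.016, 0, 0, 0.0], [0.052, 0, -0.016, 0, 0, 0.0], [0.052, 0, -0.016, 0, 0, 0.0]]
```

Emit:
send_rows(moves=[[-0.006,0,0,0,0,0],[-0.011,0,0,0,0,0],[-0.012,0,0,0,0,0],[-0.012,0,0,0,0,0]])

```text
time_s: 47.45
position: [0.5241, -0.0225, 0.1115]
tcp_rot: [[-0.034, 0.999, 0.001], [0.999, 0.034, 0.003], [0.003, 0.001, -1.0]]
force: [0.3, 12.5, 4.5]
opening: 0.693
grasp_force: 6.2
```

Emit:
send_rows(moves=[[0.043,0,0,0,0,0],[0.086,0,0,0,0,0],[0.086,0,-0.1,0,0,0],[0.086,0,-0.2,0,0,0],[0.086,0,-0.3,0,0,0],[0.086,0,-0.4,0,0,0]])

```text
time_s: 48.05
position: [0.5233, -0.0036, 0.2116]
tcp_rot: [[-0.034, 0.999, -0.0], [0.999, 0.034, -0.002], [-0.002, -0.0, -1.0]]
force: [0.0, -0.2, 0.4]
opening: 0.688
grasp_force: 0.0
```

Emit:
send_rows(moves=[[0.013,-0.06,0,0,0,0.078],[0.027,-0.12,0,0,0,0.155],[0.04,-0.18,0,0,0,0.233],[0.053,-0.24,0,0,0,0.31],[0.067,-0.3,0,0,0,0.388],[0.08,-0.36,0,0,0,0.466],[0.013,-0.363,0,0,0,0.555],[-0.053,-0.367,0,0,0,0.644],[-0.12,-0.37,0,0,0,0.733],[-0.187,-0.373,0,0,0,0.822],[-0.253,-0.377,0,0,0,0.911],[-0.32,-0.38,0,0,0,1.0]], grip=0.6)

```text
time_s: 49.25
position: [0.4311, -0.0874, 0.2108]
tcp_rot: [[1.0, 0.028, 0.0], [0.028, -1.0, -0.002], [0.0, 0.002, -1.0]]
force: [-0.3, -0.4, 0.4]
opening: 0.598
grasp_force: 0.0
```

```bash
python3 -c "
from h import *
e=st(-250,-40);f=st(-228,-40)
plan((*e,.21,1.9),(*f,.115,1.9))
level()"
```

```text
t 49.2 p [ 0.4311 -0.0874  0.2108] a 1.6 f [-0.3 -0.4  0.4] op 0.598 gf 0.0
[0.001, -0.009, 0.003, 0.001, -0.0, -0.003]
[0.089, -0.01, 0.383, 0.001, -0.0, -0.003]
scene y -88.5 109.9 [(-83, -206.4, -101.7), (-68, -206.2, -102.1), (-53, -206.3, -100.2), (-38, -206.1, -102.7), (-23, -206.3, -104.7), (-8, -207.9, -102.6), (7, -209.0, -103.0)]
top y -89.9 108.2 [(-83, -165.6, -104.5), (-68, -157.8, -107.3), (-53, -128.2, -107.3), (-38, -128.6, -107.3), (-23, -133.3, -109.1), (-8, -193.1, -109.5), (7, -200.7, -109.1)]
```

Emit:
send_rows(moves=[[0,0,0.095,0,0,-0.003],[0,0,0.19,0,0,-0.003],[0,0,0.285,0,0,-0.003],[0,0,0.38,0,0,-0.003],[0.029,-0.005,0.38,0,0,-0.003],[0.059,-0.01,0.38,0,0,-0.003],[0.088,-0.01,0.38,0,0,-0.003],[0.088,-0.01,0.38,0,0,-0.003]])

```text
time_s: 50.15
position: [0.4561, -0.0841, 0.1172]
tcp_rot: [[0.999, 0.04, 0.005], [0.04, -0.999, -0.003], [0.005, 0.004, -1.0]]
force: [0.6, -0.3, -0.1]
opening: 0.599
grasp_force: 0.0
```

Emit:
send_rows(moves=[[0.006,0,-0.002,0,0,0],[0.013,0,-0.004,0,0,0],[0.02,0,-0.006,0,0,0],[0.026,0,-0.008,0,0,0],[0.032,0,-0.01,0,0,0],[0.039,0,-0.012,0,0,0],[0.046,0,-0.014,0,0,0],[0.052,0,-0.016,0,0,0],[0.052,0,-0.016,0,0,0]])

```text
time_s: 51.05
position: [0.4653, -0.0826, 0.1196]
tcp_rot: [[0.999, 0.039, -0.002], [0.039, -0.999, -0.0], [-0.002, 0.0, -1.0]]
force: [-2.8, 0.3, -1.0]
opening: 0.603
grasp_force: 1.3
```

```bash
python3 -c "
from h import *
plan((*st(-215,-40),.119,1.9))
level()"
```

```text
t 51.0 p [ 0.4653 -0.0826  0.1196] a 2.2 f [-2.8  0.3 -1. ] op 0.603 gf 1.3
[0.003, 0.006, 0.002, 0.0, 0.001, 0.003]
scene y -88.5 109.8 [(-83, -203.4, -101.1), (-68, -217.2, -103.4), (-53, -207.0, -99.9), (-38, -206.8, -103.2), (-23, -206.9, -101.3), (-8, -211.3, -103.6), (7, -204.8, -103.0)]
top y -90.2 108.2 [(-83, -144.9, -105.0), (-68, -136.9, -107.5), (-53, -128.0, -107.1), (-38, -125.9, -107.0), (-8, -133.1, -106.6), (7, -154.3, -106.6)]
```

Emit:
send_rows(moves=[[-0.047,0,0,0,0,0],[-0.094,0,0,0,0,0],[-0.094,0,-0.124,0,0,0],[-0.094,0,-0.244,0,0,0],[-0.094,0,-0.364,0,0,0],[-0.101,-0.131,-0.364,0,0,0.081],[-0.108,-0.264,-0.364,0,0,0.163],[-0.114,-0.398,-0.364,0,0,0.244]], grip=0.5)

```text
time_s: 51.95
position: [0.4336, 0.0159, 0.2114]
tcp_rot: [[0.939, -0.345, 0.003], [-0.345, -0.939, -0.002], [0.004, 0.0, -1.0]]
force: [1.1, -0.0, 0.5]
opening: 0.498
grasp_force: 0.0
```

Emit:
send_rows(moves=[[0.036,-0.127,0,0,0,0.064],[0.073,-0.253,0,0,0,0.128],[0.109,-0.38,0,0,0,0.193],[0.145,-0.507,0,0,0,0.257],[0.145,-0.507,0,0,0,0.26],[0.145,-0.507,0.078,0,0,0.26],[0.145,-0.507,0.157,0,0,0.26],[0.145,-0.507,0.235,0,0,0.26],[0.145,-0.507,0.314,0,0,0.26],[0.145,-0.507,0.392,0,0,0.26],[0.145,-0.507,0.392,0,0,0.26]])

```text
time_s: 53.05
position: [0.5083, 0.1212, 0.1108]
tcp_rot: [[0.729, -0.684, -0.005], [-0.684, -0.729, -0.002], [-0.003, 0.005, -1.0]]
force: [-0.1, 0.5, 0.0]
opening: 0.5
grasp_force: 0.0
```

```bash
python3 -c "
from h import *
plan(kn(0,.112))
halves()
planc([(*kn(90,.212),1)],[(.5,-.04,.212,2,6)],[(*kn(0,.212),5),(*kn(0,.212),2),(*kn(0,.112),4)])"
```

```text
t 53.0 p [0.5083 0.1212 0.1108] a -43.2 f [-0.1  0.5  0. ] op 0.5 gf 0.0
[0.005, -0.007, -0.005, 0.003, 0.002, -0.001]
scene 692 [224. 170.] 151.9 [526.6 -81. ] [109.1  98.7] 2.2
top 1010 [273. 196.] 149.8 [526.3 -82. ] [ 99.8 101.6] 2.5
t 53.1 p [0.5106 0.1216 0.1129] a -43.2 f [-0.3  0.8  0.6] op 0.498
1 [[0.929, 0.928, -0.395, 0.001, 0, -1.001]]
6 [[0.071, -0.086, 0, 0, 0, 0.083], [0.143, -0.172, 0, 0, 0, 0.166], [0.214, -0.258, 0, 0, 0, 0.249], [0.285, -0.345, 0, 0, 0, 0.333], [0.357, -0.431, 0, 0, 0, 0.416], [0.428, -0.517, 0, 0, 0, 0.499]]
11 [[0.013, -0.129, 0, 0, 0, 0.1], [0.026, -0.258, 0, 0, 0, 0.2], [0.038, -0.387, 0, 0, 0, 0.301], [0.051, -0.515, 0, 0, 0, 0.401], [0.064, -0.644, 0, 0, 0, 0.501], [0.064, -0.644, 0, 0, 0, 0.501], [0.064, -0.644, 0, 0, 0, 0.501], [0.064, -0.644, 0.1, 0, 0, 0.501], [0.064, -0.644, 0.2, 0, 0, 0.501], [0.064, -0.644, 0.3, 0, 0, 0.501], [0.064, -0.644, 0.4, 0, 0, 0.501]]
```

Emit:
send_rows(moves=[[0.002,0.054,0,0,0,-0.037],[0.006,0.108,0,0,0,-0.074],[0.014,0.161,0,0,0,-0.111],[0.025,0.214,0,0,0,-0.148],[0.039,0.266,0,0,0,-0.185],[0.056,0.317,0,0,0,-0.222],[0.076,0.368,0,0,0,-0.259],[0.099,0.416,0,0,0,-0.296],[0.124,0.464,0,0,0,-0.333],[0.153,0.51,0,0,0,-0.37],[0.184,0.554,0,0,0,-0.407],[0.217,0.597,0,0,0,-0.444]])

```text
time_s: 54.35
position: [0.4502, -0.0233, 0.1142]
tcp_rot: [[0.998, -0.055, 0.006], [-0.055, -0.998, 0.0], [0.006, -0.0, -1.0]]
force: [3.0, 7.0, -3.5]
opening: 0.501
grasp_force: 3.4
```

Emit:
send_rows(moves=[[0.002,0.067,0,0,0,-0.046],[0.01,0.134,0,0,0,-0.093],[0.022,0.201,0,0,0,-0.139],[0.039,0.266,0,0,0,-0.185],[0.061,0.33,0,0,0,-0.231],[0.087,0.392,0,0,0,-0.278],[0.118,0.452,0,0,0,-0.324],[0.153,0.51,0,0,0,-0.37],[0.192,0.565,0,0,0,-0.417],[0.235,0.617,0,0,0,-0.463],[0.281,0.666,0,0,0,-0.509],[0.331,0.711,0,0,0,-0.556]])

```text
time_s: 55.55
position: [0.5213, -0.2065, 0.1146]
tcp_rot: [[0.682, 0.731, 0.002], [0.731, -0.682, -0.002], [-0.0, 0.002, -1.0]]
force: [-1.5, 1.0, 0.3]
opening: 0.501
grasp_force: 0.5
```

Emit:
send_rows(moves=[[0,0,0,0,0,0],[0,0,0,0,0,0],[0,0,0,0,0,0],[0,0,0,0,0,0],[0,0,0,0,0,0],[0,0,-0.1,0,0,0],[0,0,-0.2,0,0,0],[0,0,-0.3,0,0,0],[0,0,-0.4,0,0,0],[0,0,-0.4,0,0,0]])

```text
time_s: 56.55
position: [0.5232, -0.2066, 0.2166]
tcp_rot: [[0.684, 0.729, 0.007], [0.73, -0.684, -0.006], [0.001, 0.009, -1.0]]
force: [0.0, 0.2, -0.5]
opening: 0.502
grasp_force: 0.0
```

Emit:
send_rows(moves=[[0.071,-0.086,0,0,0,0.083],[0.143,-0.172,0,0,0,0.166],[0.214,-0.258,0,0,0,0.249],[0.285,-0.345,0,0,0,0.333],[0.357,-0.431,0,0,0,0.416],[0.428,-0.517,0,0,0,0.499]])

```text
time_s: 57.15
position: [0.499, -0.0378, 0.2118]
tcp_rot: [[1.0, 0.028, -0.001], [0.028, -1.0, -0.001], [-0.001, 0.001, -1.0]]
force: [-0.2, 1.0, -0.5]
opening: 0.502
grasp_force: 0.0
```

Emit:
send_rows(moves=[[0.013,-0.129,0,0,0,0.1],[0.026,-0.258,0,0,0,0.2],[0.038,-0.387,0,0,0,0.301],[0.051,-0.515,0,0,0,0.401],[0.064,-0.644,0,0,0,0.501],[0.064,-0.644,0,0,0,0.501],[0.064,-0.644,0,0,0,0.501]])

```text
time_s: 57.85
position: [0.5097, 0.1233, 0.2116]
tcp_rot: [[0.731, -0.682, -0.001], [-0.682, -0.731, -0.002], [0.0, 0.002, -1.0]]
force: [-0.1, -0.3, -0.0]
opening: 0.498
grasp_force: 0.0
```

```bash
python3 -c "
from h import *
plan(kn(0,.112))
stat()" | grep -v 'scene scrap'
```

```text
t 57.9 p [0.5097 0.1233 0.2116] a -43.0 f [-0.1 -0.3 -0. ] op 0.498 gf 0.0
[0.007, 0.002, 0.398, 0.001, -0.0, 0.001]
top top 942 [241.  83.] 149.6 [155.4  39.5] [ 99.9 103.5] 89.7
top top 495 [202. 112.] 149.7 [ 69.2 143.9] [51. 99.] 1.0
top top 969 [315. 123.] 149.8 [  39.5 -155.4] [101.3 100.6] 0.4
top top 251 [210. 165.] 149.8 [-65.8 129. ] [47.5 49. ] 89.9
top top 1009 [273. 197.] 149.7 [-154.3  -39.9] [99.4 99.4] 89.4
top scrap 140 [190. 143.] 108.8 [  0.6 182.5] [49.7 26.2] 6.3
top scrap 161 [207. 144.] 109.4 [ -1.9 136.3] [28.1 52.4] 89.6
scene top 669 [224. 170.] 152.1 [-155.2  -39.1] [109.4  98.4] 0.0
scene top 381 [298. 190.] 151.9 [-64.3 156.4] [100.8  56.9] 86.8
scene top 896 [174. 219.] 151.7 [  41.5 -154.2] [102.3 104.4] 89.0
scene top 484 [300. 229.] 152.0 [ 70.1 146.3] [ 54.7 100.8] 1.7
scene top 1122 [256. 255.] 151.8 [156.5  42. ] [105.3  99.1] 0.8
```

Emit:
send_rows(moves=[[0.007,0.002,0.1,0,0,0],[0.007,0.002,0.2,0,0,0],[0.007,0.002,0.3,0,0,0],[0.007,0.002,0.398,0,0,0],[0.007,0.002,0.398,0,0,0]])

```text
time_s: 58.45
position: [0.509, 0.1196, 0.1103]
tcp_rot: [[0.729, -0.685, -0.007], [-0.685, -0.729, -0.002], [-0.004, 0.006, -1.0]]
force: [-0.2, -0.9, 0.6]
opening: 0.502
grasp_force: 0.0
```

Emit:
send_rows(moves=[[0.002,0.054,0,0,0,-0.037],[0.006,0.108,0,0,0,-0.074],[0.014,0.161,0,0,0,-0.111],[0.025,0.214,0,0,0,-0.148],[0.039,0.266,0,0,0,-0.185],[0.056,0.317,0,0,0,-0.222],[0.076,0.368,0,0,0,-0.259],[0.099,0.416,0,0,0,-0.296],[0.124,0.464,0,0,0,-0.333],[0.153,0.51,0,0,0,-0.37],[0.184,0.554,0,0,0,-0.407],[0.217,0.597,0,0,0,-0.444]])

```text
time_s: 59.65
position: [0.4512, -0.0254, 0.1143]
tcp_rot: [[0.998, -0.056, 0.006], [-0.056, -0.998, 0.0], [0.006, -0.0, -1.0]]
force: [4.1, 7.3, -3.3]
opening: 0.501
grasp_force: 3.4
```

Emit:
send_rows(moves=[[0.002,0.067,0,0,0,-0.046],[0.01,0.134,0,0,0,-0.093],[0.022,0.201,0,0,0,-0.139],[0.039,0.266,0,0,0,-0.185],[0.061,0.33,0,0,0,-0.231],[0.087,0.392,0,0,0,-0.278],[0.118,0.452,0,0,0,-0.324],[0.153,0.51,0,0,0,-0.37],[0.192,0.565,0,0,0,-0.417],[0.235,0.617,0,0,0,-0.463],[0.281,0.666,0,0,0,-0.509],[0.331,0.711,0,0,0,-0.556]])

```text
time_s: 60.85
position: [0.5219, -0.2084, 0.1148]
tcp_rot: [[0.683, 0.731, 0.001], [0.731, -0.683, -0.001], [-0.0, 0.001, -1.0]]
force: [0.4, 1.0, -0.5]
opening: 0.502
grasp_force: 0.4
```

Emit:
send_rows(moves=[[0,0,0,0,0,0],[0,0,0,0,0,0],[0,0,0,0,0,0],[0,0,0,0,0,0],[0,0,-0.1,0,0,0],[0,0,-0.2,0,0,0],[0,0,-0.3,0,0,0],[0,0,-0.4,0,0,0],[0,0,-0.4,0,0,0],[0,0,-0.4,0,0,0]], grip=1)

```text
time_s: 61.85
position: [0.5215, -0.207, 0.2139]
tcp_rot: [[0.684, 0.729, 0.001], [0.729, -0.684, -0.002], [-0.0, 0.002, -1.0]]
force: [-0.0, 0.7, -0.2]
opening: 0.998
grasp_force: 0.0
```

```bash
python3 -c "
from h import *
plan(kn(90,.212))
stat()
p,d=viewer.capture('scene'); W=cloud('scene',d); Z=W[...,2]
for a,b in ((.12,.135),(.068,.08)):
  for c in clusters(W,(Z>a)&(Z<b)&(W[...,0]<.55)&(W[...,0]>.4)&(W[...,1]<-.28),30): print('scraper',*c)
" | grep -v 'scene scrap'
```

```text
t 61.9 p [ 0.5215 -0.207   0.2139] a 46.8 f [-0.   0.7 -0.2] op 0.998 gf 0.0
[0.001, -0.002, 0.008, 0.001, 0.0, -0.001]
top top 946 [241.  83.] 149.6 [155.4  39.4] [100.1 102.8] 89.8
top top 967 [315. 123.] 149.7 [  39.7 -155.1] [100.8 101.4] 89.8
top top 1013 [198. 154.] 149.7 [-39.6 155.8] [101.  101.2] 0.1
top top 513 [229. 193.] 149.7 [-144.5   69.1] [100.5  49.6] 1.4
top top 508 [285. 196.] 149.8 [-154.3  -64.8] [50.1 99.7] 89.6
top scrap 171 [258. 191.] 109.2 [-137.6   -0.9] [51.5 29.1] 86.7
top scrap 166 [258. 209.] 109.2 [-183.6    0.2] [25.7 50.2] 5.1
scene top 319 [214. 170.] 152.1 [-154.   -64.1] [ 48.1 106.3] 89.8
scene top 325 [266. 173.] 152.1 [-142.7   70.9] [103.4  48.8] 0.6
scene top 786 [300. 198.] 152.1 [-39.1 157. ] [102.7 106.6] 88.7
scene top 889 [174. 219.] 151.8 [  42.  -153.7] [100.7 102.4] 89.9
scene top 1120 [256. 254.] 151.9 [156.4  41. ] [100.1 106.8] 89.7
scraper 86 [133. 164.] 127.0 [ 481.2 -345.4] [35.3 29. ] 44.2
scraper 156 [135. 180.] 75.5 [ 480.9 -343.8] [44.9 62.9] 40.3
```

Emit:
send_rows(moves=[[-0.047,0.024,0,0,0,-0.087],[-0.094,0.048,0.001,0,0,-0.173],[-0.142,0.073,0.001,0,0,-0.26],[-0.189,0.097,0.002,0,0,-0.346],[-0.236,0.121,0.003,0,0,-0.433],[-0.283,0.145,0.004,0,0,-0.519],[-0.331,0.165,0.005,0,0,-0.606],[-0.378,0.19,0.006,0,0,-0.692],[-0.425,0.214,0.008,0,0,-0.779],[-0.472,0.238,0.01,0,0,-0.865],[-0.52,0.261,0.01,0,0,-0.952],[-0.52,0.261,0.01,0,0,-0.952]])

```text
time_s: 63.2
position: [0.4796, -0.3479, 0.2099]
tcp_rot: [[-0.674, 0.739, -0.001], [0.739, 0.674, -0.0], [0.0, -0.001, -1.0]]
force: [-0.2, -0.2, 0.4]
opening: 1.0
grasp_force: 0.0
```

Emit:
send_rows(moves=[[0,0,0.086,0,0,0],[0,0,0.171,0,0,0],[0,0,0.257,0,0,0],[0,0,0.343,0,0,0],[0,0,0.428,0,0,0],[0,0,0.514,0,0,0],[0,0,0.518,0,0,0],[0,0,0.518,0,0,0]])

```text
time_s: 64.0
position: [0.4803, -0.3461, 0.0811]
tcp_rot: [[-0.675, 0.738, -0.001], [0.738, 0.675, 0.0], [0.001, -0.0, -1.0]]
force: [-0.2, 0.3, -0.3]
opening: 1.003
grasp_force: 0.0
```

Emit:
send_rows(moves=[[0,0,0,0,0,0],[0,0,0,0,0,0],[0,0,0,0,0,0],[0,0,0,0,0,0],[0,0,0,0,0,0],[0,0,0,0,0,0],[0,0,0,0,0,0],[0,0,0,0,0,0],[0,0,0,0,0,0],[0,0,0,0,0,0],[0,0,0,0,0,0]], grip=0)

```text
time_s: 65.1
position: [0.4805, -0.347, 0.0817]
tcp_rot: [[-0.676, 0.737, 0.001], [0.737, 0.676, -0.001], [-0.001, -0.0, -1.0]]
force: [-0.5, 1.0, -0.7]
opening: 0.342
grasp_force: 30.0
```

Emit:
send_rows(moves=[[0,0,-0.05,0,0,0],[0,0,-0.112,0,0,0],[0,0,-0.225,0,0,0],[0,0,-0.337,0,0,0],[0,0,-0.449,0,0,0],[0,0,-0.562,0,0,0],[0,0,-0.674,0,0,0],[0.048,0.117,-0.674,0,0,0.046],[0.096,0.235,-0.674,0,0,0.093],[0.144,0.352,-0.674,0,0,0.139]])

```text
time_s: 66.1
position: [0.5207, -0.2596, 0.2509]
tcp_rot: [[-0.497, 0.868, 0.001], [0.868, 0.497, -0.001], [-0.001, 0.0, -1.0]]
force: [0.5, -0.1, -3.4]
opening: 0.34
grasp_force: 30.0
```

Emit:
send_rows(moves=[[0.095,0.132,0,0,0,0.052],[0.19,0.263,0,0,0,0.104],[0.285,0.395,0,0,0,0.156],[0.38,0.526,0,0,0,0.208],[0.475,0.658,0,0,0,0.26],[0.569,0.79,0,0,0,0.312],[0.569,0.79,0,0,0,0.312],[0.569,0.79,0.08,0,0,0.312],[0.569,0.79,0.16,0,0,0.312],[0.569,0.79,0.24,0,0,0.312],[0.569,0.79,0.32,0,0,0.312],[0.569,0.79,0.34,0,0,0.312]])

```text
time_s: 67.3
position: [0.6185, -0.0389, 0.1627]
tcp_rot: [[-0.034, 0.999, -0.005], [0.999, 0.034, -0.0], [0.0, -0.005, -1.0]]
force: [-1.3, -0.1, -3.4]
opening: 0.342
grasp_force: 30.0
```

```bash
python3 -c "
from h import *
plan((*st(-60,1),.1645,91.9))
p,d=viewer.capture('scene'); W=cloud('scene',d); Z=W[...,2]-.002
m=(W[...,0]>.60)&(W[...,0]<.66)&(abs(W[...,1]+.038)<.045)&(Z>.086)&(Z<.14)
P=W[m]; f=P[(P[:,0]<.66)]
q=f[(f[:,0]>.625)&(f[:,0]<.645)]; print(np.percentile(q[:,2]-.002,[0,2,5,50]),len(q))
rows=np.where(m.any(1))[0]; c=239
for v in range(180,225,3): print(v,W[v,c].round(4))
"
```

```text
t 67.3 p [ 0.6185 -0.0389  0.1627] a 91.9 f [-1.3 -0.1 -3.4] op 0.342 gf 30.0
[0.003, 0.005, -0.007, -0.003, -0.0, 0.0]
[0.08637659 0.08793658 0.08850734 0.10765021] 447
180 [ 0.7104 -0.0337  0.2602]
183 [ 0.7077 -0.0338  0.2492]
186 [ 0.7057 -0.0338  0.2387]
189 [ 0.6412 -0.0359  0.1763]
192 [ 0.6411 -0.0358  0.1665]
195 [ 0.6385 -0.0359  0.1543]
198 [ 0.6379 -0.0358  0.1437]
201 [ 0.6396 -0.0357  0.135 ]
204 [ 0.6366 -0.0358  0.1221]
207 [ 0.639  -0.0356  0.1138]
210 [ 0.6369 -0.0356  0.1014]
213 [ 0.6387 -0.0355  0.0924]
216 [ 0.6554 -0.0349  0.0972]
219 [ 0.6711 -0.0343  0.1012]
222 [ 0.6818 -0.0339  0.1008]
```

Emit:
send_rows(moves=[[0,0,-0.003,0,0,0],[0,-0.05,-0.003,0,0,0],[0,-0.1,-0.003,0,0,0],[0,-0.15,-0.003,0,0,0],[0,-0.2,-0.003,0,0,0],[0,-0.25,-0.003,0,0,0],[0,-0.3,-0.003,0,0,0],[0,-0.35,-0.003,0,0,0],[0,-0.4,-0.003,0,0,0]])

```text
time_s: 68.25
position: [0.522, -0.0428, 0.1676]
tcp_rot: [[-0.034, 0.999, 0.005], [0.999, 0.034, -0.003], [-0.003, 0.005, -1.0]]
force: [0.8, 0.1, -3.2]
opening: 0.343
grasp_force: 30.0
```

Emit:
send_rows(moves=[[0,-0.045,0,0,0,0],[0,-0.09,0,0,0,0],[0,-0.135,0,0,0,0],[0,-0.18,0,0,0,0],[0,-0.225,0,0,0,0],[0,-0.27,0,0,0,0],[0,-0.315,0,0,0,0],[0,-0.36,0,0,0,0],[0,-0.36,0,0,0,0],[0,-0.24,0,0,0,0],[0,-0.12,0,0,0,0],[0,0,0,0,0,0]])

```text
time_s: 69.45
position: [0.5226, -0.0425, 0.1658]
tcp_rot: [[-0.033, 0.999, 0.002], [0.999, 0.033, -0.002], [-0.002, 0.002, -1.0]]
force: [0.8, -1.4, -2.7]
opening: 0.342
grasp_force: 30.0
```

Emit:
send_rows(moves=[[0,0,0,0,0,0],[0,0,-0.1,0,0,0],[0,0,-0.2,0,0,0],[0,0,-0.3,0,0,0],[0,0,-0.35,0,0,0],[0,0,-0.35,0,0,0]])

```text
time_s: 70.05
position: [0.5218, -0.0425, 0.2549]
tcp_rot: [[-0.034, 0.999, 0.005], [0.999, 0.034, -0.003], [-0.003, 0.005, -1.0]]
force: [-1.0, -0.6, -3.0]
opening: 0.344
grasp_force: 30.0
```

Emit:
send_rows(moves=[[-0.125,-0.038,0,0,0,-0.045],[-0.25,-0.075,0,0,0,-0.089],[-0.374,-0.113,0,0,0,-0.134],[-0.499,-0.151,0,0,0,-0.178],[-0.624,-0.189,0,0,0,-0.223]])

```text
time_s: 70.55
position: [0.4775, -0.2003, 0.2519]
tcp_rot: [[-0.377, 0.926, -0.001], [0.926, 0.377, 0.0], [0.001, -0.001, -1.0]]
force: [0.2, -0.7, -3.7]
opening: 0.34
grasp_force: 30.0
```

Emit:
send_rows(moves=[[-0.135,-0.055,0,0,0,-0.057],[-0.271,-0.11,0,0,0,-0.114],[-0.406,-0.166,0,0,0,-0.171],[-0.541,-0.221,0,0,0,-0.228],[-0.541,-0.221,0,0,0,-0.228],[-0.541,-0.221,0.14,0,0,-0.228],[-0.541,-0.221,0.28,0,0,-0.228],[-0.541,-0.221,0.42,0,0,-0.228],[-0.541,-0.221,0.54,0,0,-0.228],[-0.541,-0.221,0.54,0,0,-0.228],[-0.541,-0.221,0.54,0,0,-0.228]])

```text
time_s: 71.65
position: [0.478, -0.3451, 0.1178]
tcp_rot: [[-0.676, 0.737, -0.001], [0.737, 0.676, 0.001], [0.001, -0.0, -1.0]]
force: [-0.6, -0.7, -2.1]
opening: 0.343
grasp_force: 30.0
```

```bash
python3 -c "
from h import *
plan((.4795,-.3461,.083,132.5))
p=stat()
p,d=viewer.capture('top'); cv2.imwrite('pics/t6.png',cv2.resize(p[120:280,180:400,::-1],(800,582),interpolation=cv2.INTER_CUBIC))
" | grep -v 'scene scrap'
```

```text
t 71.7 p [ 0.478  -0.3451  0.1178] a 132.5 f [-0.6 -0.7 -2.1] op 0.343 gf 30.0
[-0.007, 0.002, 0.139, -0.0, -0.001, 0.0]
top top 945 [241.  83.] 149.7 [155.2  39.3] [100. 103.] 89.7
top top 969 [315. 123.] 149.7 [  39.8 -155.1] [100.8 102.4] 89.6
top top 1011 [198. 154.] 149.7 [-39.5 155.5] [101.1 100.5] 0.0
top top 515 [229. 193.] 149.8 [-144.7   69. ] [100.   49.5] 1.4
top top 506 [285. 196.] 149.6 [-154.6  -65.4] [99.7 50. ] 0.7
scene top 321 [214. 170.] 152.1 [-154.5  -64.3] [ 48.3 104.8] 89.9
scene top 316 [266. 172.] 152.3 [-142.5   70.8] [104.1  49.1] 0.7
scene top 786 [300. 198.] 151.9 [-39.6 157.1] [102.3 105.9] 89.3
scene top 883 [174. 219.] 151.9 [  41.8 -153.5] [101.1 104. ] 89.1
scene top 1129 [256. 254.] 151.9 [155.8  40.9] [106.3 100.4] 0.1
```

View pics/t6.png

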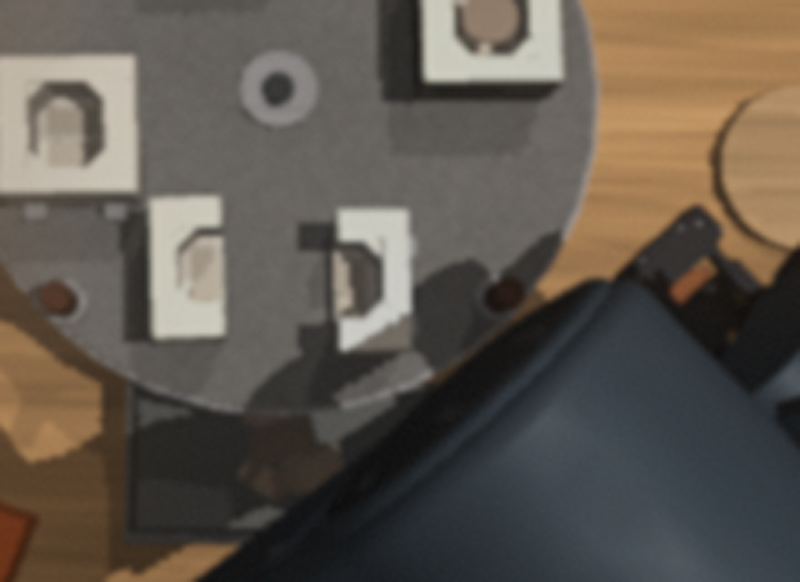

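Station 3's channel is clear and the scraps lie in the tub (270,460). Next I'll put the scraper back and close mould 3.

Emit:
send_rows(moves=[[-0.007,0.002,0.04,0,0,0],[-0.007,0.002,0.08,0,0,0],[-0.007,0.002,0.11,0,0,0],[-0.007,0.002,0.13,0,0,0],[-0.007,0.002,0.139,0,0,0],[-0.007,0.002,0.141,0,0,0],[-0.007,0.002,0.141,0,0,0]])

```text
time_s: 72.5
position: [0.4801, -0.3471, 0.0833]
tcp_rot: [[-0.676, 0.737, 0.001], [0.737, 0.676, -0.001], [-0.002, -0.0, -1.0]]
force: [-0.3, 0.4, -2.6]
opening: 0.343
grasp_force: 30.0
```

Emit:
send_rows(moves=[[0,0,0,0,0,0],[0,0,0,0,0,0],[0,0,0,0,0,0],[0,0,0,0,0,0],[0,0,-0.101,0,0,0],[0,0,-0.202,0,0,0],[0,0,-0.303,0,0,0],[0,0,-0.404,0,0,0],[0,0,-0.505,0,0,0]], grip=1)

```text
time_s: 73.4
position: [0.4798, -0.3467, 0.2108]
tcp_rot: [[-0.676, 0.737, 0.001], [0.737, 0.676, -0.002], [-0.002, -0.0, -1.0]]
force: [-0.9, -0.2, -0.2]
opening: 0.985
grasp_force: 0.0
```

Emit:
send_rows(moves=[[0.127,0.106,0,0,0,0.046],[0.253,0.212,0,0,0,0.091],[0.38,0.317,0,0,0,0.137],[0.507,0.423,0,0,0,0.182],[0.633,0.529,0,0,0,0.228]], grip=0.69)

```text
time_s: 73.9
position: [0.4702, -0.1393, 0.2096]
tcp_rot: [[-0.371, 0.929, 0.001], [0.929, 0.371, -0.002], [-0.002, 0.001, -1.0]]
force: [0.6, 0.1, -0.5]
opening: 0.711
grasp_force: 0.0
```

Emit:
send_rows(moves=[[0.104,0.074,0,0,0,0.032],[0.209,0.147,0,0,0,0.064],[0.313,0.221,0,0,0,0.096],[0.418,0.294,0,0,0,0.128],[0.522,0.368,0,0,0,0.16],[0.627,0.442,0,0,0,0.191],[0.731,0.515,0,0,0,0.223],[0.731,0.53,0,0,0,0.223],[0.731,0.53,0,0,0,0.223]])

```text
time_s: 74.8
position: [0.5253, 0.0788, 0.2091]
tcp_rot: [[-0.036, 0.999, 0.001], [0.999, 0.036, -0.002], [-0.002, 0.001, -1.0]]
force: [-0.2, 0.5, -0.4]
opening: 0.689
grasp_force: 0.0
```

```bash
python3 -c "
from h import *
b=st(-145,122)
planc([(*b,.21,91.9,1),(*b,.112,91.9,1)],[(*st(-145,26),.112,91.9,1)],[(*st(-145,19),.112,91.9,1)])"
```

```text
t 74.8 p [0.5253 0.0788 0.2091] a 92.1 f [-0.2  0.5 -0.4] op 0.689
2 [[0.005, 0.023, -0.003, 0.001, 0.001, 0.002], [0.005, 0.022, 0.389, 0.001, 0.001, 0.002]]
1 [[-0.384, 0, 0, 0, 0, 0.0]]
1 [[-0.028, 0, 0, 0, 0, 0.0]]
```

Emit:
send_rows(moves=[[0.003,0.012,0.1,0,0,0.001],[0.005,0.022,0.2,0,0,0.002],[0.005,0.022,0.3,0,0,0.002],[0.005,0.022,0.389,0,0,0.002],[0.005,0.022,0.389,0,0,0.002],[0.005,0.022,0.389,0,0,0.002]])

```text
time_s: 75.4
position: [0.5303, 0.0786, 0.1119]
tcp_rot: [[-0.029, 1.0, -0.0], [1.0, 0.029, -0.002], [-0.002, -0.0, -1.0]]
force: [0.3, -0.6, 0.1]
opening: 0.69
grasp_force: 0.0
```

Emit:
send_rows(moves=[[-0.032,0,0,0,0,0],[-0.064,0,0,0,0,0],[-0.096,0,0,0,0,0],[-0.128,0,0,0,0,0],[-0.16,0,0,0,0,0],[-0.192,0,0,0,0,0],[-0.224,0,0,0,0,0],[-0.256,0,0,0,0,0],[-0.288,0,0,0,0,0],[-0.32,0,0,0,0,0],[-0.352,0,0,0,0,0],[-0.384,0,0,0,0,0]])

```text
time_s: 76.6
position: [0.5336, -0.0158, 0.1131]
tcp_rot: [[-0.029, 1.0, 0.002], [1.0, 0.029, 0.001], [0.001, 0.002, -1.0]]
force: [-0.7, 6.5, 4.7]
opening: 0.691
grasp_force: 3.1
```

Emit:
send_rows(moves=[[-0.006,0,0,0,0,0],[-0.012,0,0,0,0,0],[-0.018,0,0,0,0,0],[-0.024,0,0,0,0,0],[-0.03,0,0,0,0,0],[-0.03,0,0,0,0,0]])

```text
time_s: 77.2
position: [0.5336, -0.0213, 0.1131]
tcp_rot: [[-0.031, 1.0, 0.002], [1.0, 0.031, 0.003], [0.003, 0.002, -1.0]]
force: [0.8, 12.3, 5.7]
opening: 0.692
grasp_force: 6.1
```

```bash
python3 -c "
from h import *
plan((*st(-145,19),.112,91.9))
u=st(-145,40);m=st(-80,20);e=st(-65,-40);f=st(-80,-40);g=st(-94,-40)
planc([(*u,.112,91.9,3),(*u,.21,91.9,4)],[(*m,.21,50,6),(*e,.21,1.9,6)],[(*e,.115,1.9,4),(*f,.115,1.9,3),(*f,.115,1.9,1)],[(*g,.119,1.9,9)])
level()"
```

```text
t 77.2 p [ 0.5336 -0.0213  0.1131] a 91.8 f [ 0.8 12.3  5.7] op 0.692 gf 6.1
[-0.006, 0.002, 0.004, 0.001, -0.002, -0.002]
t 77.2 p [ 0.5336 -0.0213  0.1131] a 91.8 f [ 0.8 12.3  5.7] op 0.692
7 [[0.026, 0.001, 0.002, 0.001, -0.002, -0.001], [0.052, 0.001, 0.003, 0.001, -0.002, -0.001], [0.078, 0.002, 0.005, 0.001, -0.002, -0.002], [0.078, 0.002, -0.093, 0.001, -0.002, -0.002], [0.078, 0.003, -0.191, 0.001, -0.002, -0.002], [0.079, 0.003, -0.289, 0.001, -0.002, -0.002], [0.079, 0.003, -0.387, 0.001, -0.002, -0.002]]
12 [[-0.013, 0.043, 0, 0, 0, 0.078], [-0.027, 0.087, 0, 0, 0, 0.155], [-0.04, 0.13, 0, 0, 0, 0.233], [-0.053, 0.173, 0, 0, 0, 0.31], [-0.067, 0.217, 0, 0, 0, 0.388], [-0.08, 0.26, 0, 0, 0, 0.466], [-0.12, 0.27, 0, 0, 0, 0.555], [-0.16, 0.28, 0, 0, 0, 0.644], [-0.2, 0.29, 0, 0, 0, 0.733], [-0.24, 0.3, 0, 0, 0, 0.822], [-0.28, 0.31, 0, 0, 0, 0.911], [-0.32, 0.32, 0, 0, 0, 1.0]]
8 [[0, 0, 0.095, 0, 0, 0.0], [0, 0, 0.19, 0, 0, 0.0], [0, 0, 0.285, 0, 0, 0.0], [0, 0, 0.38, 0, 0, 0.0], [-0.02, 0, 0.38, 0, 0, 0.0], [-0.04, 0, 0.38, 0, 0, 0.0], [-0.06, 0, 0.38, 0, 0, 0.0], [-0.06, 0, 0.38, 0, 0, 0.0]]
9 [[-0.006, 0, -0.002, 0, 0, 0.0], [-0.012, 0, -0.004, 0, 0, 0.0], [-0.019, 0, -0.005, 0, 0, 0.0], [-0.025, 0, -0.007, 0, 0, 0.0], [-0.031, 0, -0.009, 0, 0, 0.0], [-0.037, 0, -0.011, 0, 0, 0.0], [-0.044, 0, -0.012, 0, 0, 0.0], [-0.05, 0, -0.014, 0, 0, 0.0], [-0.056, 0, -0.016, 0, 0, 0.0]]
scene y -90.0 107.3 [(-83, -205.6, -98.8), (-68, -204.2, -100.3), (-53, -206.7, -100.1), (-38, -206.4, -92.5), (-23, -197.4, -92.7), (-8, -109.9, -92.8), (7, -199.7, -93.4)]
top y -91.5 108.1 [(-83, -204.3, -104.4), (-68, -204.2, -107.5), (-53, -204.0, -183.4)]
```

Emit:
send_rows(moves=[[0.026,0,0,0,0,0],[0.052,0,0,0,0,0],[0.078,0,0,0,0,0],[0.078,0,-0.093,0,0,0],[0.078,0,-0.191,0,0,0],[0.079,0,-0.289,0,0,0],[0.079,0,-0.39,0,0,0]])

```text
time_s: 78.0
position: [0.5325, -0.004, 0.21]
tcp_rot: [[-0.03, 1.0, -0.0], [1.0, 0.03, -0.002], [-0.002, -0.0, -1.0]]
force: [0.1, -0.3, -0.0]
opening: 0.691
grasp_force: 0.0
```

Emit:
send_rows(moves=[[-0.013,0.043,0,0,0,0.078],[-0.027,0.087,0,0,0,0.155],[-0.04,0.13,0,0,0,0.233],[-0.053,0.173,0,0,0,0.31],[-0.067,0.217,0,0,0,0.388],[-0.08,0.26,0,0,0,0.466],[-0.12,0.27,0,0,0,0.555],[-0.16,0.28,0,0,0,0.644],[-0.2,0.29,0,0,0,0.733],[-0.24,0.3,0,0,0,0.822],[-0.28,0.31,0,0,0,0.911],[-0.32,0.32,0,0,0,1.0]], grip=0.6)

```text
time_s: 79.2
position: [0.6151, -0.082, 0.2092]
tcp_rot: [[1.0, 0.024, -0.0], [0.024, -1.0, -0.002], [-0.0, 0.002, -1.0]]
force: [-0.2, -0.2, -0.2]
opening: 0.598
grasp_force: 0.0
```

Emit:
send_rows(moves=[[0,0,0,0,0,0],[0,0,0.095,0,0,0],[0,0,0.19,0,0,0],[0,0,0.285,0,0,0],[0,0,0.38,0,0,0],[-0.02,0,0.38,0,0,0],[-0.04,0,0.38,0,0,0],[-0.04,0,0.38,0,0,0]])

```text
time_s: 80.0
position: [0.605, -0.0819, 0.1157]
tcp_rot: [[1.0, 0.031, 0.002], [0.031, -1.0, -0.002], [0.001, 0.002, -1.0]]
force: [0.7, 0.9, 0.3]
opening: 0.595
grasp_force: 0.0
```

```bash
python3 -c "
from h import *
g=st(-92,-40)
planc([(*g,.119,1.9,9)],[(*st(-95,-40),.119,1.9,1)])
level()"
```

```text
t 80.0 p [ 0.605  -0.0819  0.1157] a 1.8 f [0.7 0.9 0.3] op 0.595
9 [[-0.007, -0.001, -0.001, 0.001, -0.001, -0.0], [-0.014, -0.002, -0.003, 0.001, -0.001, -0.0], [-0.021, -0.003, -0.004, 0.001, -0.001, -0.0], [-0.028, -0.004, -0.006, 0.001, -0.001, -0.0], [-0.035, -0.005, -0.007, 0.001, -0.001, -0.001], [-0.042, -0.006, -0.009, 0.001, -0.001, -0.001], [-0.049, -0.007, -0.01, 0.001, -0.001, -0.001], [-0.056, -0.008, -0.012, 0.001, -0.001, -0.001], [-0.063, -0.009, -0.013, 0.001, -0.001, -0.001]]
1 [[-0.012, 0, 0, 0, 0, 0.0]]
scene y -76.0 109.8 [(-68, -181.7, -101.0), (-53, -129.1, -103.5), (-38, -127.0, -94.0), (-23, -120.8, -93.1)]
top y 105.3 108.1 []
```

Emit:
send_rows(moves=[[-0.007,0,-0.001,0,0,0],[-0.014,0,-0.003,0,0,0],[-0.021,0,-0.004,0,0,0],[-0.028,0,-0.006,0,0,0],[-0.035,0,-0.007,0,0,0],[-0.042,0,-0.009,0,0,0],[-0.049,0,-0.01,0,0,0],[-0.056,0,-0.012,0,0,0],[-0.063,0,-0.013,0,0,0]])

```text
time_s: 81.0
position: [0.5899, -0.0824, 0.1178]
tcp_rot: [[1.0, 0.03, 0.002], [0.03, -1.0, -0.001], [0.002, 0.001, -1.0]]
force: [2.7, 1.5, -1.3]
opening: 0.599
grasp_force: 1.3
```

Emit:
send_rows(moves=[[-0.003,0,0,0,0,0],[-0.006,0,0,0,0,0],[-0.006,0,0,0,0,0]])

```text
time_s: 81.3
position: [0.588, -0.0825, 0.1177]
tcp_rot: [[1.0, 0.03, 0.001], [0.03, -1.0, -0.001], [0.001, 0.001, -1.0]]
force: [2.4, 0.3, -1.2]
opening: 0.599
grasp_force: 1.1
```

```bash
python3 -c "
from h import *
plan((*st(-94.5,-40),.119,1.9))
e=st(-70,-40)
planc([(*e,.119,1.9,2),(*e,.21,1.9,4)],[(.52,.05,.212,-20,6)],[(*kn(0,.212),3),(*kn(0,.212),2)],[(*kn(0,.112),4)])
level()"
```

```text
t 81.3 p [ 0.588  -0.0825  0.1177] a 1.7 f [ 2.4  0.3 -1.2] op 0.599 gf 1.1
[-0.005, -0.01, -0.005, 0.001, -0.0, -0.002]
t 81.3 p [ 0.588  -0.0825  0.1177] a 1.7 f [ 2.4  0.3 -1.2] op 0.599
6 [[0.047, -0.005, -0.002, 0.001, 0, -0.001], [0.093, -0.01, -0.005, 0.001, 0, -0.002], [0.093, -0.01, -0.096, 0.001, 0, -0.002], [0.093, -0.01, -0.187, 0.001, 0, -0.002], [0.093, -0.009, -0.278, 0.001, 0, -0.002], [0.093, -0.009, -0.369, 0.001, 0, -0.002]]
6 [[-0.058, -0.088, -0.001, 0, 0, 0.041], [-0.116, -0.176, -0.003, 0, 0, 0.081], [-0.174, -0.265, -0.004, 0, 0, 0.122], [-0.232, -0.353, -0.005, 0, 0, 0.162], [-0.289, -0.441, -0.007, 0, 0, 0.203], [-0.347, -0.529, -0.008, 0, 0, 0.243]]
5 [[-0.045, -0.085, 0, 0, 0, 0.086], [-0.089, -0.17, 0, 0, 0, 0.171], [-0.134, -0.256, 0, 0, 0, 0.257], [-0.134, -0.256, 0, 0, 0, 0.257], [-0.134, -0.256, 0, 0, 0, 0.257]]
4 [[0, 0, 0.1, 0, 0, 0.0], [0, 0, 0.2, 0, 0, 0.0], [0, 0, 0.3, 0, 0, 0.0], [0, 0, 0.4, 0, 0, 0.0]]
scene y -88.2 109.9 [(-68, -205.4, -82.1), (-53, -123.5, -99.7), (-38, -123.3, -103.0), (-23, -120.8, -101.7), (-8, -103.4, -80.1)]
top y 105.3 108.2 []
```

Emit:
send_rows(moves=[[0.047,0,0,0,0,0],[0.093,0,0,0,0,0],[0.093,0,-0.096,0,0,0],[0.093,0,-0.187,0,0,0],[0.093,0,-0.278,0,0,0],[0.093,0,-0.372,0,0,0]])

```text
time_s: 82.0
position: [0.6097, -0.0816, 0.2112]
tcp_rot: [[1.0, 0.031, -0.003], [0.031, -1.0, -0.001], [-0.003, 0.001, -1.0]]
force: [-0.1, -0.2, -0.6]
opening: 0.597
grasp_force: 0.0
```

Emit:
send_rows(moves=[[-0.058,-0.095,0,0,0,0.041],[-0.116,-0.186,0,0,0,0.081],[-0.174,-0.275,0,0,0,0.122],[-0.232,-0.363,0,0,0,0.162],[-0.289,-0.451,0,0,0,0.203],[-0.347,-0.539,0,0,0,0.243]], grip=0.5)

```text
time_s: 82.6
position: [0.5184, 0.0509, 0.2104]
tcp_rot: [[0.938, -0.346, -0.002], [-0.346, -0.938, -0.002], [-0.001, 0.003, -1.0]]
force: [1.1, -0.5, -0.1]
opening: 0.499
grasp_force: 0.0
```

Emit:
send_rows(moves=[[-0.045,-0.085,0,0,0,0.086],[-0.089,-0.17,0,0,0,0.171],[-0.134,-0.256,0,0,0,0.257],[-0.134,-0.256,0,0,0,0.257],[-0.134,-0.256,0,0,0,0.257],[-0.134,-0.256,0,0,0,0.257]])

```text
time_s: 83.2
position: [0.5108, 0.1211, 0.2104]
tcp_rot: [[0.729, -0.685, -0.0], [-0.685, -0.729, -0.002], [0.001, 0.002, -1.0]]
force: [-0.1, 0.3, -0.2]
opening: 0.496
grasp_force: 0.0
```

```bash
python3 -c "
from h import *
plan(kn(0,.112))
level();halves()
p,d=viewer.capture('top'); cv2.imwrite('pics/t7.png',cv2.resize(p[120:280,180:400,::-1],(800,582),interpolation=cv2.INTER_CUBIC))"
```

```text
t 83.2 p [0.5108 0.1211 0.2104] a -43.2 f [-0.1  0.3 -0.2] op 0.496 gf 0.0
[-0.003, -0.001, 0.394, 0.001, -0.001, -0.001]
scene y -88.4 109.9 [(-83, -207.6, -101.5), (-68, -204.9, -101.8), (-53, -203.9, -103.4), (-38, -210.1, -100.2), (-23, -207.6, -99.8), (-8, -205.2, -102.0), (7, -205.1, -102.8)]
top y -90.1 108.3 [(-83, -204.4, -104.6), (-68, -204.2, -107.6), (-53, -204.1, -107.1), (-38, -204.0, -104.3), (-23, -203.6, -103.8), (-8, -203.4, -106.4), (7, -203.3, -106.3)]
scene 694 [224. 170.] 151.9 [526.7 -81.1] [109.4  98.3] 1.9
top 1022 [273. 196.] 149.7 [527.3 -82. ] [100.1  99.5] 1.1
```

View pics/t7.png

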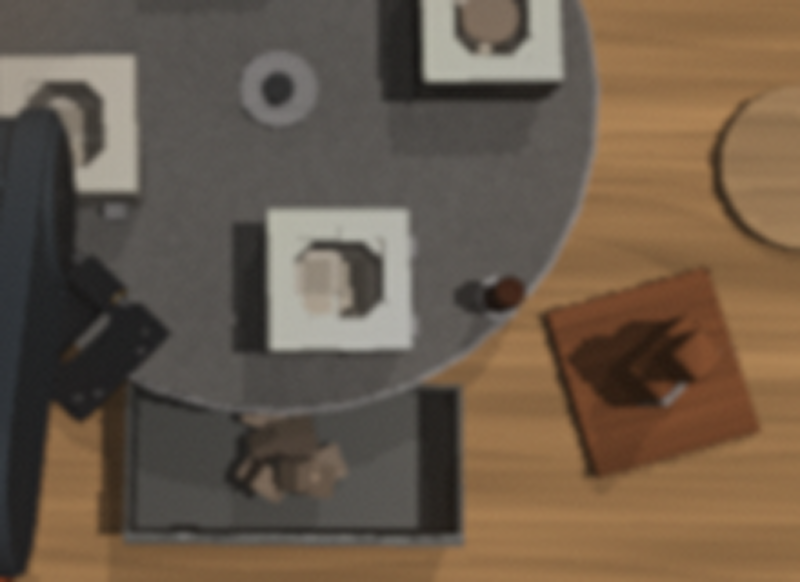

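Mould 3 is closed and level (340,280), the scraps are in the tub (290,460) and the scraper is on its board (660,360). The last quarter turn brings mould 0 back to the front.

Emit:
send_rows(moves=[[0,0,0.1,0,0,0],[0,0,0.2,0,0,0],[0,0,0.3,0,0,0],[0,0,0.394,0,0,0],[0,0,0.394,0,0,0]])

```text
time_s: 83.95
position: [0.5088, 0.1214, 0.1093]
tcp_rot: [[0.728, -0.686, -0.006], [-0.686, -0.728, -0.002], [-0.003, 0.005, -1.0]]
force: [0.1, 0.1, 0.0]
opening: 0.503
grasp_force: 0.0
```

Emit:
send_rows(moves=[[0.002,0.054,0,0,0,-0.037],[0.006,0.108,0,0,0,-0.074],[0.014,0.161,0,0,0,-0.111],[0.025,0.214,0,0,0,-0.148],[0.039,0.266,0,0,0,-0.185],[0.056,0.317,0,0,0,-0.222],[0.076,0.368,0,0,0,-0.259],[0.099,0.416,0,0,0,-0.296],[0.124,0.464,0,0,0,-0.333],[0.153,0.51,0,0,0,-0.37],[0.184,0.554,0,0,0,-0.407],[0.217,0.597,0,0,0,-0.444]])

```text
time_s: 85.15
position: [0.4501, -0.0236, 0.113]
tcp_rot: [[0.998, -0.057, 0.005], [-0.057, -0.998, 0.0], [0.005, -0.001, -1.0]]
force: [4.3, 7.3, -4.0]
opening: 0.501
grasp_force: 3.4
```

Emit:
send_rows(moves=[[0.002,0.067,0,0,0,-0.046],[0.01,0.134,0,0,0,-0.093],[0.022,0.201,0,0,0,-0.139],[0.039,0.266,0,0,0,-0.185],[0.061,0.33,0,0,0,-0.231],[0.087,0.392,0,0,0,-0.278],[0.118,0.452,0,0,0,-0.324],[0.153,0.51,0,0,0,-0.37],[0.192,0.565,0,0,0,-0.417],[0.235,0.617,0,0,0,-0.463],[0.281,0.666,0,0,0,-0.509],[0.331,0.711,0,0,0,-0.556]])

```text
time_s: 86.35
position: [0.521, -0.2068, 0.1136]
tcp_rot: [[0.683, 0.73, 0.001], [0.73, -0.683, -0.001], [-0.0, 0.001, -1.0]]
force: [-0.1, 0.6, -0.4]
opening: 0.501
grasp_force: 0.4
```

Emit:
send_rows(moves=[[0,0,0,0,0,0],[0,0,0,0,0,0],[0,0,0,0,0,0],[0,0,0,0,0,0],[0,0,0,0,0,0],[0,0,-0.1,0,0,0],[0,0,-0.2,0,0,0],[0,0,-0.3,0,0,0],[0,0,-0.4,0,0,0],[0,0,-0.6,0,0,0],[0,0,-0.6,0,0,0],[0,0,-0.6,0,0,0]])

```text
time_s: 87.55
position: [0.521, -0.206, 0.2638]
tcp_rot: [[0.685, 0.728, 0.003], [0.728, -0.685, -0.003], [0.0, 0.005, -1.0]]
force: [0.1, 0.0, 0.0]
opening: 0.505
grasp_force: 0.0
```

```bash
python3 -c "
from h import *
plan();level()
stat()
p,d=viewer.capture('scene'); cv2.imwrite('pics/s8.png',cv2.resize(p[:,:,::-1],(800,600),interpolation=cv2.INTER_CUBIC))" | grep -v 'scene scrap'
```

```text
t 87.5 p [ 0.521  -0.206   0.2638] a 46.8 f [0.1 0.  0. ] op 0.505 gf 0.0
scene y -88.3 109.9 [(-83, -208.5, -103.7), (-68, -208.6, -103.4), (-53, -205.0, -99.3), (-38, -205.6, -103.4), (-23, -206.7, -103.0), (-8, -209.5, -101.3), (7, -207.7, -103.6)]
top y -90.1 108.1 [(-83, -204.3, -104.5), (-68, -204.2, -107.2), (-53, -204.0, -107.0), (-38, -206.3, -106.8), (-23, -206.3, -107.1), (-8, -206.1, -106.7), (7, -205.9, -106.8)]
top top 944 [241.  83.] 149.6 [155.   39.4] [100.  102.3] 89.9
top top 970 [315. 123.] 149.7 [  40.  -154.6] [101.1 102.2] 89.9
top top 1027 [198. 154.] 149.7 [-39.7 155.4] [100.4 101.6] 90.0
top top 1024 [273. 197.] 149.8 [-155.4  -39.9] [ 99.5 102.2] 89.2
scene top 651 [224. 170.] 152.1 [-154.8  -39.2] [109.2  98.6] 0.1
scene top 777 [299. 198.] 152.2 [-39.6 156.7] [106.7 100.6] 0.5
scene top 894 [174. 219.] 151.9 [  42.  -153.1] [104.4 101. ] 0.8
scene top 1132 [256. 254.] 151.9 [156.1  41.5] [106.1  99.3] 0.1
```

View pics/s8.png

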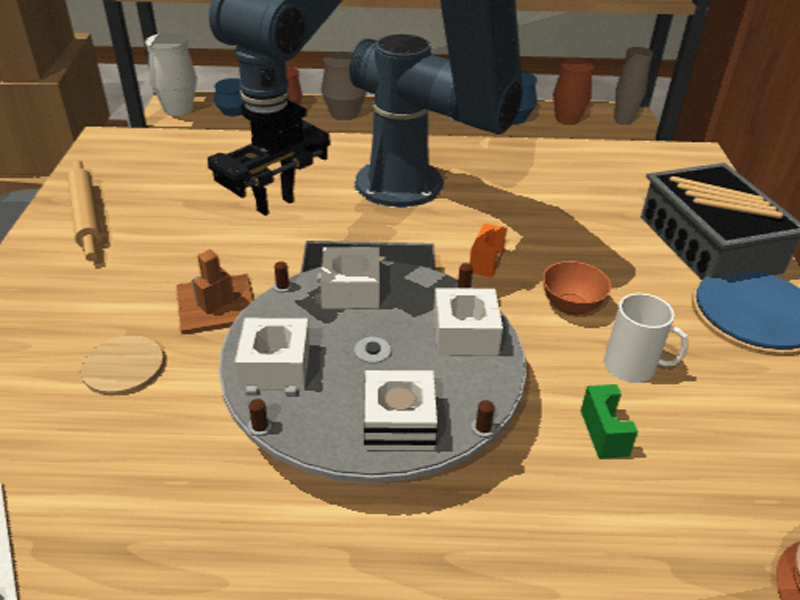

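The wheel has gone full circle and everything is in place. One sub-pixel check of how level each mould is.

```bash
python3 -c "
from h import *
for n in('top','scene'):
    p,d=viewer.capture(n); W=cloud(n,d); Z=W[...,2]-(.002 if n=='scene' else 0)
    for k,nm in((0,'m0 front'),(1,'m1 rightside'),(2,'strapped'),(3,'m3 left')):
        # station now at angle: front rotated
        ang={0:0,1:-90,2:180,3:90}[k]
        t=np.radians(PHI+ang); Rm=np.array([[np.cos(t),np.sin(t)],[-np.sin(t),np.cos(t)]])
        P=(W[...,:2]-AX)@Rm.T*1000
        m=(Z>.146)&(Z<.156)&(abs(P[...,0]+155)<65)&(abs(P[...,1]+40)<60)
        out=[]
        for lo,hi in((-88,-70),(-10,8)):
            s=m&(P[...,1]>lo)&(P[...,1]<hi); out.append((round(float(P[s][:,0].mean()),2),int(s.sum())))
        q=P[m]; print(n,nm,out,'y',q[:,1].min().round(1),q[:,1].max().round(1))
"
```

```text
top m0 front [(-155.16, 255), (-156.3, 258)] y -90.2 10.3
top m1 rightside [(-154.55, 255), (-153.81, 248)] y -90.3 11.0
top strapped [(-155.04, 240), (-152.47, 224)] y -89.4 10.5
top m3 left [(-154.15, 249), (-156.42, 236)] y -90.9 11.5
scene m0 front [(-151.64, 151), (-152.48, 158)] y -88.3 10.1
scene m1 rightside [(-155.56, 171), (-156.0, 184)] y -91.8 14.4
scene strapped [(-158.26, 262), (-158.52, 268)] y -91.2 8.2
scene m3 left [(-153.37, 214), (-154.04, 209)] y -94.3 9.9
```

```bash
python3 -c "
from rig import ticket
print(ticket.hand_in())"
```

```text
the job is handed in; nothing more can be done
None
```

I've handed the job in: all three open moulds are swept and closed with ends level to about 1 mm, no scrap is left on the deck and they lie piled in the tub (too heaped to count all five), the wheel has gone full circle with mould 0 home at the front, and the scraper is back on its board, with no verdict shown on handing in.

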